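Rack the spare conveyor rollers in a chocked stack

ROBOT

A 6-joint arm with a two-finger parallel gripper is mounted at the origin on the work surface. World frame = base frame: x ahead of the robot, y to its left, z up, the work surface at z = 0. Lengths are in m, angles in rad, forces in N, time in s.
With the tool pointing down it reaches from about 0.3 to 0.875 m from the base axis. Payload 6.4 kg.
Tool frame: the origin (TCP) lies at the centre of the arm's flange, where the gripper is bolted on; the fingertips stand 173 mm ahead of it and the grasp point (between the pads) lies ctrl.grip_point_offset ahead of it (ctrl.grip_point_offset is the distance from the TCP to the grasp point, in m); z points along the fingers, y is the direction in which the jaws open and shut (so a half turn about z gives the same grasp; the last joint's range is limited). The gripper opens to 85 mm and grips with 20 to 120 N. Pads are 22 mm wide; open, the fingers measure 114 mm over their backs; the gripper's body (76 mm by 85 mm) begins 54 mm behind the grasp point. The pads swing forward as they close: fully open they stand 13 mm farther back than shut.
Start: joints at [-1.503, 0.181, 1.607, -0, 1.354, -0.206], TCP at [0.155, -0.554, 0.405] pointing down, gripper open.
Joint ranges: [-2.99, 2.99], [-0.89, 2.07], [0.3, 2.58], [-1.14, 4.28], [0, 2.63], [-3.12, 3.12]. Speed limits (rad/s): [2.57, 2.57, 3.01, 3.14, 3.14, 3.14].

INTERFACE

Orientations are given as a unit quaternion [w, x, y, z].
In Python, from bench import ctrl, cams, boxes_of, landmark_of gives the robot as it stands.
- The arm moves only by the shell command python3 -m handwheel 'ROWS'. ROWS is JSON, a list of rows, each an object with "offset": the shift along the tool's x, y, z in m, a list of three; "spin": the turn about the tool's z in degrees; "grip": the opening, from 0 (shut) to 1 (fully open). A call has 1 to 20 rows; each row is the pose to reach, as a shift and turn from the pose commanded when the call began, along the tool's axes at that moment; what a row does not reach only later rows make up. A row lasts 1/8 s, in which the tool goes at most 62.5 mm and 10.7 degrees, less where a joint would pass 70% of its speed; a pose out of reach is approached as far as the arm can. A call with a gripper value outside its range is refused whole. The fingers move at their own pace and stop on an object; the grip force is fixed at half the most. Time passes only in rows, so rows that repeat a pose let the fingers close. It gives the time, the measured TCP pose, the force and the opening at its end, in the units of the state.
- ctrl.get_obs(): the state, without advancing time (a new reading comes with each control period).
- cams.camera(name): name is "side" or "top" or "wrist"; returns a dict with "color" (384x512x3 uint8, red, green, blue), "camera_matrix" (3x3 intrinsics, pixels), "view" (4x4, takes a point from world to camera coordinates); the wrist camera has in their place "tool_from_camera" (4x4, takes a point from camera to tool coordinates, whose origin is the TCP and whose axes are the flange's). Camera axes: x right, y up, looking along -z (the intrinsics and any distortion apply to the point x, -y, -z); pixel columns grow to the right and rows downward; lengths in m; the calibration is good to about 2 mm. The wrist camera is an equidistant fisheye: a pixel r from the principal point sees the ray r / f radians off the axis. A picture is of the moment at which its call begins: read the wrist's pose just before it. There is no depth.
- ctrl.hand_in(): hands the job in, once; it reports no verdict.
Trained networks look in a picture, given as the dict that the camera call returned (one of the last four; its "shot" number tells which), for a name from the list of things; names that differ only in an ending like _2 or _b are one class to them, and where a whole thing is asked for, a point or a joint stands for the part that bears it (a point fixed in the world has none). Each returns a list of dicts, best first, with "confidence" (0 to 1); they miss things now and then, are a little off and sometimes report something else, mostly with a low value. They report only what shows in the picture. A call takes as long as a camera call.
- boxes_of(picture, thing): "uv" ([column, row] in pixels, amid what is visible of it).
- landmark_of(picture, thing): "uv" ([column, row] in pixels: a listed point, or the origin of a listed thing).
The state is a dict: "time_s": time; "q": joint angles; "dq": joint speeds; "joint_efforts": joint torques, N m; "eef_pos": TCP position; "eef_rot": TCP orientation; "wrist_force": force on the tool from outside, world axes, zero at the start; "torque": the same for the moment, N m; "opening": opening from 0.0 (shut) to 1.0 (fully open).
Only numpy, scipy, OpenCV 4.12 (cv2) and the standard library are available. Lean on these libraries where they do the work, as an engineer would, in place of code of your own. Each camera call takes 0.05 s, during which the arm holds its last target.

TASK

Stack the three spare conveyor rollers on the wooden base cradle: first lay the two thick rollers lengthwise in its V-notches, the long one in the notch beside the cradle's black handle and the short one in the other, then set the loose wooden saddle down over both so that it chocks them, and last lay the thin roller in the V on top of the saddle. Centre each piece over the cradle end to end, let go of all of it, and leave the tape roll, the cardboard core and the small tin where they stand.

Things in the scene. Friction and masses are not known exactly. Their poses are not given: they have to be found in the camera images.
- base: Fixed wooden cradle, in mm: plate 124 x 170 x 10; origin: plate centre, on the table, z up, x within 0.25 rad of world x. Upward 90-degree V-notches, mouth 48 wide, 38 high, on 18 thick uprights at x = +-50 (82 clear between): one pair at y = +48, one at y = -48. Rollers lie along x; a thick one at rest has its axis at z = 42. Low black handle (28 high) at y = +112, beside the y = +48 notch.
- saddle: Loose wooden saddle, mm: 118 x 146 x 71 high, 0.35 kg, standing; origin under its centre, z up. End pieces 18 thick at x = +-50 (82 clear): downward V-notches at y = +-48, an upward V (mouth 40) at y = 0. Grip bar along x at y = 0, 26 wide, z 28 to 50. Seated on the thick rollers: origin 47 above the base's, x parallel (either way round). Thin roller in its V: axis along x at z = 71.
- long_roller: Long thick steel conveyor roller, 40 mm diameter, 210 mm long (plus stub axles 8 mm long), 0.32 kg, lying on the table and free to roll. Origin at its middle on its axis; x along the axis (y and z turn as it rolls).
- short_roller: Short thick steel conveyor roller, 40 mm diameter, 150 mm long (plus stub axles 8 mm long), 0.24 kg, lying on the table and free to roll. Origin at its middle on its axis; x along the axis.
- thin_roller: Thin steel conveyor roller, 28 mm diameter, 180 mm long (plus stub axles 8 mm long), 0.20 kg, lying on the table and free to roll. Origin at its middle on its axis; x along the axis.
- tape_roll: Roll of brown packing tape lying flat, 100 mm diameter, 48 mm high; origin at the centre of its underside. Leave it alone.
- core: Empty cardboard core standing upright, 56 mm diameter, 75 mm high; origin at the centre of its underside. Leave it alone.
- tin: Small round tin with a white lid, 44 mm diameter, 30 mm high; origin at the centre of its underside. Leave it alone.

How it is judged:
By the outcome, as a careful person would: the job done as asked, in the order asked, and still so for the second after the job is handed in, with the robot touching nothing.
It also fails if it takes over 120 s, if anything falls off the work surface, if the arm or the gripper's body presses on something with over 40 N, if the wrist force passes 120 N, or if a joint passes its speed limit or range.

## Working session

There is one attempt and no reset: what is moved stays moved. The work goes in short steps, Python scripts to look and compute and a shell command to move; the robot and the scene stay as the last step left them, time stands still between calls to the robot, and variables do not carry over. Pictures are saved under pics/ and viewed, and the job is handed in when it is done.

```bash
ls; mkdir -p pics; python3 - <<'E'
from bench import ctrl, cams, boxes_of, landmark_of
import cv2, numpy as np
o=ctrl.get_obs(); print(o); print(ctrl.grip_point_offset)
for n in ["side","top","wrist"]:
    p=cams.camera(n); cv2.imwrite(f"pics/a_{n}.png",p["color"][:,:,::-1])
    print(n,{k:v for k,v in p.items() if k!="color"})
    for t in ["base","saddle","long_roller","short_roller","thin_roller","tape_roll","core","tin"]:
        print(t,[(np.round(d["uv"],1).tolist(),round(d["confidence"],2)) for d in landmark_of(p,t)][:2],[(np.round(d["uv"],1).tolist(),round(d["confidence"],2)) for d in boxes_of(p,t)][:2])
E
```

```text
pics
{'time_s': 0.0, 'q': array([-1.50328146e+00,  1.81544373e-01,  1.60802695e+00, -2.48557103e-05,
        1.35380350e+00, -2.06283949e-01]), 'dq': array([ 0.00012812,  0.00018023, -0.00050043,  0.00026158, -0.00062839,
        0.00080162]), 'joint_efforts': array([-1.76620113e-03, -4.44873583e+01, -3.51331651e+01, -4.79783139e-04,
        9.30795941e-03, -1.54886834e-05]), 'eef_pos': array([ 0.15547887, -0.55330859,  0.40377286]), 'eef_rot': array([-8.89781151e-04,  9.90643142e-01,  1.36474802e-01,  4.96730278e-05]), 'wrist_force': array([-0.05537119,  0.50323433,  0.39022491]), 'torque': array([0.02076096, 0.01314448, 0.01733826]), 'opening': 0.9991844874619222}
0.1547
side {'camera_matrix': array([[435.03865316,   0.        , 256.8760666 ],
       [  0.        , 435.03865316, 195.583967  ],
       [  0.        ,   0.        ,   1.        ]]), 'view': array([[-0.78885635, -0.61439573, -0.01495154,  0.46262162],
       [ 0.45659044, -0.60217893,  0.65490893, -0.28637   ],
       [-0.41137675,  0.50980234,  0.75555989, -0.95461783],
       [ 0.        ,  0.        ,  0.        ,  1
[... 1377 characters left out ...]

tin [] [([254.8, 253.6], 0.65)]
wrist {'camera_matrix': array([[297.31863964,   0.        , 259.8354335 ],
       [  0.        , 297.31863964, 190.88291447],
       [  0.        ,   0.        ,   1.        ]]), 'tool_from_camera': array([[ 8.86208240e-04,  9.66088400e-01,  2.58210025e-01,
         6.54636185e-02],
       [ 9.99999607e-01, -8.49749530e-04, -2.52797029e-04,
        -5.87334167e-04],
       [-2.48104295e-05,  2.58210148e-01, -9.66088774e-01,
         2.97932207e-02],
       [ 0.00000000e+00,  0.00000000e+00,  0.00000000e+00,
         1.00000000e+00]]), 'shot': 3}
base [] []
saddle [] []
long_roller [] []
short_roller [] []
thin_roller [] []
tape_roll [] []
core [] []
tin [] []
```

View pics/a_top.png

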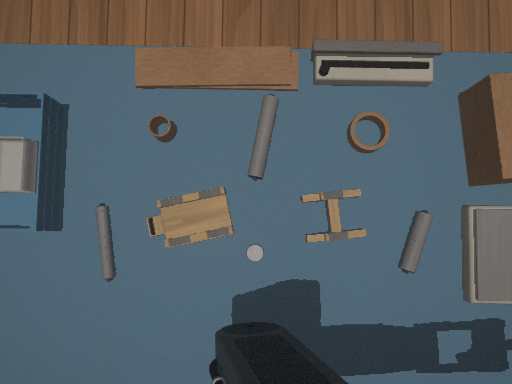

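View pics/a_side.png

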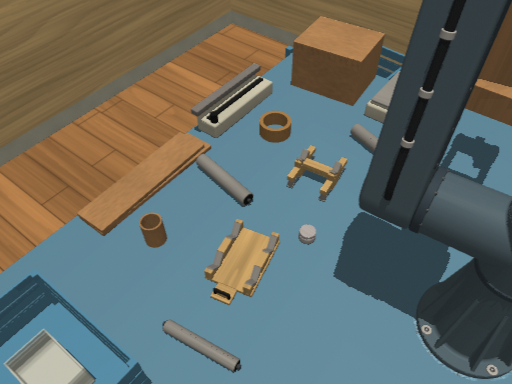

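```bash
cat > h.py <<'E'
import numpy as np, cv2
from scipy.spatial.transform import Rotation as R
from bench import ctrl, cams, boxes_of, landmark_of
G=ctrl.grip_point_offset
def ray(p,uv):
    K=p["camera_matrix"];V=p["view"]
    d=np.array([(uv[0]-K[0,2])/K[0,0],-(uv[1]-K[1,2])/K[1,1],-1.])
    Rm=V[:3,:3];c=-Rm.T@V[:3,3]; return c,Rm.T@d
def at(p,uv,z):
    c,d=ray(p,uv); return c+d*(z-c[2])/d[2]
def proj(p,X):
    X=np.atleast_2d(X);K=p["camera_matrix"];V=p["view"]
    c=X@V[:3,:3].T+V[:3,3]
    return np.c_[K[0,2]+K[0,0]*c[:,0]/-c[:,2],K[1,2]-K[1,1]*c[:,1]/-c[:,2]]
def wcam(o,p):
    T=np.eye(4);T[:3,:3]=R.from_quat(np.roll(o["eef_rot"],-1)).as_matrix();T[:3,3]=o["eef_pos"]
    return T@p["tool_from_camera"]
def wproj(o,p,X):
    M=np.linalg.inv(wcam(o,p));X=np.atleast_2d(X);c=X@M[:3,:3].T+M[:3,3]
    v=np.c_[c[:,0],-c[:,1],-c[:,2]];rr=np.hypot(v[:,0],v[:,1]);th=np.arctan2(rr,v[:,2]);K=p["camera_matrix"]
    return np.c_[K[0,2]+K[0,0]*th*v[:,0]/rr,K[1,2]+K[0,0]*th*v[:,1]/rr]
def wat(o,p,uv,z):
    M=wcam(o,p);K=p["camera_matrix"];a=np.array([uv[0]-K[0,2],uv[1]-K[1,2]])/K[0,0];th=np.hypot(*a)
    s=np.sin(th)/max(th,1e-9);d=M[:3,:3]@np.array([a[0]*s,-a[1]*s,-np.cos(th)]);c=M[:3,3]
    return c+d*(z-c[2])/d[2]
def goto(x,y,z,axisyaw,o=None):
    """grip point target; roller axis yaw (tool x along +-axis). prints offset/spin"""
    o=o or ctrl.get_obs();Rm=R.from_quat(np.roll(o["eef_rot"],-1)).as_matrix()
    off=Rm.T@(np.array([x,y,z+G])-o["eef_pos"])
    yaw=np.arctan2(Rm[1,0],Rm[0,0])
    dy=(axisyaw-yaw+np.pi/2)%np.pi-np.pi/2
    print("offset",np.round(off,4),"spin",round(-np.degrees(dy),2),"q6",round(o["q"][5],2),"yaw",round(yaw,3),"grip",np.round(o["eef_pos"]+Rm[:,2]*G,4),"tilt",np.round(Rm[:2,2],4))
def save(img,name,box=None,s=1):
    im=img[:,:,::-1]
    if box: im=im[box[1]:box[3],box[0]:box[2]]
    cv2.imwrite("pics/"+name,cv2.resize(im,None,fx=s,fy=s,interpolation=cv2.INTER_CUBIC))
E
python3 - <<'E'
from h import *
p=cams.camera("top")
hsv=cv2.cvtColor(p["color"],cv2.COLOR_RGB2HSV)
m=((hsv[:,:,1]<70)&(hsv[:,:,2]>60)).astype(np.uint8)
n,l,st,c=cv2.connectedComponentsWithStats(m)
for i in range(1,n):
    if st[i,4]>60:
        pts=np.argwhere(l==i)[:,::-1].astype(np.float32); r=cv2.minAreaRect(pts); print(st[i],r)
for box,nm in [((80,190,260,290),"b1"),((240,80,440,280),"b2")]:
    save(p["color"],f"{nm}.png",box,4 if nm=="b1" else 3)
E
```

```text
[ 299   39  162   48 4718] ((379.251220703125, 63.183982849121094), (161.0090789794922, 46.01067352294922), 1.080924153327942)
[133  46  54   8 100] ((159.5, 49.5), (53.0, 7.0), 0.0)
[289  48  12  43  77] ((294.7181701660156, 69.05409240722656), (10.411537170410156, 42.1581916809082), 1.3971810340881348)
[ 247   93   32   86 1358] ((263.1346130371094, 134.82691955566406), (16.277639389038086, 85.11438751220703), 11.309932708740234)
[457  93  17  94 172] ((464.4265441894531, 139.77044677734375), (93.9002456665039, 5.044227600097656), 82.56858825683594)
[364 113  27  41  62] ((379.708740234375, 136.15721130371094), (17.94895362854004, 42.718509674072266), 21.037511825561523)
[346 115  17  38  94] ((352.5946044921875, 134.5675506591797), (37.482967376708984, 13.1519193649292), 80.53767395019531)
[149 122  27  21 142] ((164.146728515625, 133.98606872558594), (16.600414276123047, 26.03430938720703), 68.62937927246094)
[   0  136   38   57 2059] ((18.5, 164.0), (56.0, 37.0), 90.0)
[198 187  23  12 183] ((209.17308044433594, 192.86538696289062), (8.43299388885498, 21.57277488708496), 78.69007110595703)
[305 189  62  54 532] ((333.618896484375, 215.307373046875), (50.15679931640625, 61.835914611816406), 84.80557250976562)
[160 195  23  12 184] ((171.3146514892578, 200.96829223632812), (8.590694427490234, 21.7211856842041), 77.90524291992188)
[165 200  70  49 442] ((203.5764617919922, 234.76754760742188), (31.562633514404297, 77.67613220214844), 56.08256912231445)
[ 95 203  20  79 942] ((105.2887954711914, 241.8619384765625), (78.62145233154297, 14.097884178161621), 83.8844985961914)
[ 461  205   51  100 4955] ((486.0, 254.5), (49.99999237060547, 98.99998474121094), 0.0)
[ 399  210   35   64 1075] ((415.20867919921875, 241.4063720703125), (18.734560012817383, 66.40398406982422), 17.818889617919922)
[246 243  18  19 267] ((254.5, 252.0), (18.0, 17.0), 90.0)
```

```bash
python3 - <<'E'
from h import *
p=cams.camera("top")
for i in [0]:
    print(p["color"][140,262],p["color"][240,105],p["color"][240,416],p["color"][300,200],p["color"][217,197])
E
```

```text
[126 120 117] [113 110 106] [110 105 103] [ 84 106 121] [140 118  86]
```

View pics/b1.png

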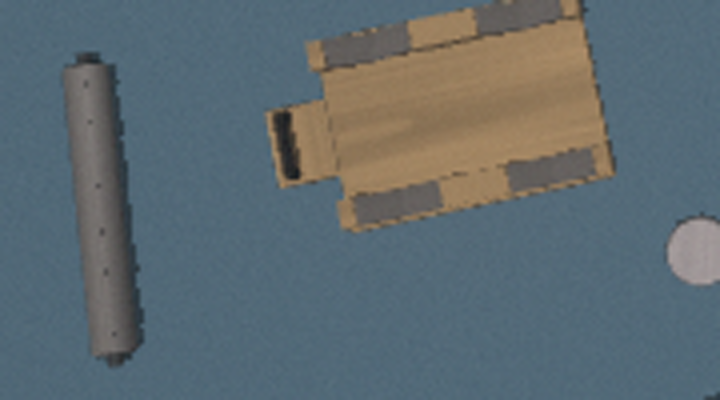

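View pics/b2.png

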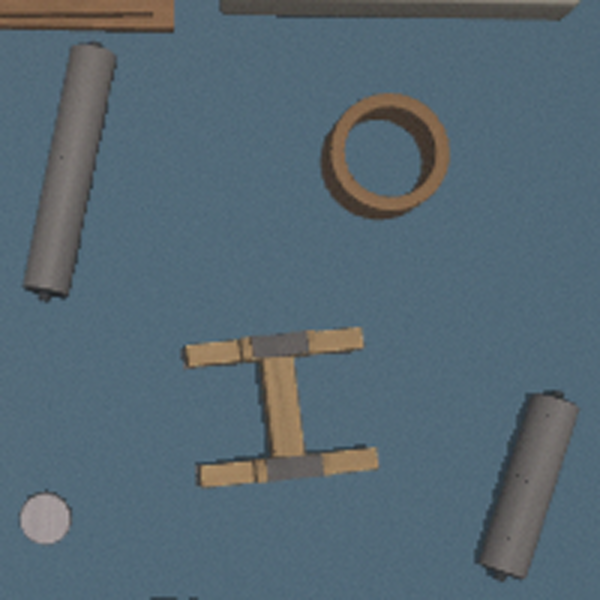

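```bash
cat > m.py <<'E'
from h import *
from scipy.optimize import minimize, least_squares
p=cams.camera("top")
def fit(name,obj,img,s,o,yaw0=0):
    img=(np.array(img,float)+.5)/s-.5+np.array(o); obj=np.array(obj,float)
    def res(v):
        c,n=np.cos(v[2]),np.sin(v[2]); X=np.c_[v[0]+c*obj[:,0]-n*obj[:,1],v[1]+n*obj[:,0]+c*obj[:,1],obj[:,2]]
        return (proj(p,X)-img).ravel()
    g=at(p,img.mean(0),obj[:,2].mean()); r=least_squares(res,[g[0],g[1],yaw0],loss="soft_l1")
    print(name,np.round(r.x,4),"yawdeg",round(np.degrees(r.x[2]),2),"rms px",np.sqrt(np.mean(res(r.x)**2)).round(2)); return r.x
ob=[];
for x,ys in [(59,(72,24)),(41,(72,24)),(59,(-24,-72)),(41,(-24,-72)),(-41,(72,24)),(-59,(72,24)),(-41,(-24,-72)),(-59,(-24,-72))]:
    for y in ys: ob.append((x/1e3,y/1e3,.0377))
im=[(322,42),(409,25),(325,68),(412,50),(475,10),(558,-5),(480,33),(563,18),(353,197),(438,181),(357,224),(441,207),(506,164),(590,149),(510,192),(594,176)]
fit("base",ob,im,4,(80,190))
ob=[(x/1e3,y/1e3,.0712) for x in (59,41,-41,-59) for y in (20,-20)]
im=[(250,335),(308,331),(254,357),(311,353),(267,459),(322,455),(270,481),(325,475)]
fit("saddle",ob,im,3,(240,80))
def roller(name,r,L,p=p,seed=None,lo=60,z=None):
    z=r if z is None else z
    hsv=cv2.cvtColor(p["color"],cv2.COLOR_RGB2HSV)
    m=((hsv[:,:,1]<70)&(hsv[:,:,2]>lo)).astype(np.uint8)
    n,l,st,c=cv2.connectedComponentsWithStats(m)
    i=l[seed[1],seed[0]]; mk=(l==i).astype(np.uint8)
    mk=cv2.morphologyEx(np.pad(mk,9),cv2.MORPH_CLOSE,np.ones((5,5)))[9:-9,9:-9]
    S=4; x0,y0,w,h=st[i][:4]; x0-=8;y0-=8;w+=16;h+=16
    big=cv2.resize(mk[y0:y0+h,x0:x0+w].astype(np.float32),(w*S,h*S),interpolation=cv2.INTER_LINEAR)
    t=np.linspace(0,2*np.pi,32)
    def cost(v):
        a=np.array([np.cos(v[2]),np.sin(v[2]),0]);b=np.array([-a[1],a[0],0]);P=[]
        for s in (-L/2,L/2):
            P.append(np.array([v[0],v[1],z])+s*a+r*(np.cos(t)[:,None]*b+np.sin(t)[:,None]*[0,0,1]))
        u=(proj(p,np.vstack(P))-[x0,y0]+.5)*S
        hh=cv2.convexHull((u*16).astype(np.float32)).astype(np.int32)
        M=np.zeros_like(big);cv2.fillConvexPoly(M,hh,1.,cv2.LINE_AA,4)
        return np.abs(M-big).sum()/big.sum()
    pts=np.argwhere(mk)[:,::-1].astype(np.float32)
    d=cv2.fitLine(pts,cv2.DIST_L2,0,.01,.01).ravel()
    A=at(p,d[2:],z);B=at(p,d[2:]+20*d[:2],z); yaw=np.arctan2(*(B-A)[[1,0]])
    best=min((minimize(cost,np.array([A[0]+dx,A[1],yaw]),method="Nelder-Mead",options=dict(initial_simplex=np.array([A[0],A[1],yaw])+np.array([[0,0,0],[.01,0,0],[0,.01,0],[0,0,.05]])*sg)) for dx in (0,.004) for sg in (1,-1)),key=lambda q:q.fun)
    y=best.x[2]; y=(y+np.pi/2)%np.pi-np.pi/2
    print(name,np.round(best.x[:2],4),"yaw",round(y,4),"resid",round(best.fun,3)); return best.x
if __name__=="__main__":
    roller("long",.02,.21,seed=(262,137)); roller("short",.02,.15,seed=(415,241)); roller("thin",.014,.18,seed=(105,242))
E
python3 m.py
```

```text
base [0.4994 0.1658 0.2219] yawdeg 12.72 rms px 0.85
saddle [ 0.5078 -0.1787  0.1162] yawdeg 6.66 rms px 0.85
long [ 0.7085 -0.0008] yaw -0.1777 resid 0.059
short [ 0.4468 -0.3874] yaw -0.3199 resid 0.078
thin [0.4336 0.3911] yaw 0.1416 resid 0.121
```

```bash
cat > ov.py <<'E'
from h import *
def tf(v,ob,z0=0):
    c,s=np.cos(v[2]),np.sin(v[2]);ob=np.array(ob,float)/1e3
    return np.c_[v[0]+c*ob[:,0]-s*ob[:,1],v[1]+s*ob[:,0]+c*ob[:,1],ob[:,2]+z0]
def poly(im,p,X,S,o,col):
    u=((proj(p,X)+.5-np.array(o))*S-.5); cv2.polylines(im,[np.round(u*8).astype(np.int32)],False,col,1,cv2.LINE_AA,3)
def basel(v): 
    L=[[(-62,-85,10),(62,-85,10),(62,85,10),(-62,85,10),(-62,-85,10)]]
    for x in (59,41,-41,-59):
        L.append([(x,-72,37.7),(x,-48,13.7),(x,-24,37.7),(x,24,37.7),(x,48,13.7),(x,72,37.7)])
    return [tf(v,l) for l in L]
def sadl(v,z0=0):
    L=[]
    for x in (59,41,-41,-59): L.append([(x,-73,z) for z in (0,)]+[(x,-20,71),(x,0,51),(x,20,71),(x,73,0)])
    L.append([(-41,-13,50),(41,-13,50),(41,13,50),(-41,13,50),(-41,-13,50)])
    return [tf(v,l,z0) for l in L]
def roll(v,r,L,z=None):
    z=r if z is None else z;t=np.linspace(0,2*np.pi,25)
    out=[]
    for s in (-L/2,L/2): out.append(tf((v[0],v[1],v[2]),np.c_[np.full(25,s),r*np.cos(t),r*np.sin(t)]*1e3,z))
    for a in (0,6,12,18): out.append(np.array([out[0][a],out[1][a]]))
    return out
def draw(p,box,S,name,lines,col=(255,255,0)):
    im=p["color"][box[1]:box[3],box[0]:box[2]]; im=cv2.resize(im,None,fx=S,fy=S,interpolation=cv2.INTER_CUBIC).copy()
    for l in lines: poly(im,p,l,S,box[:2],col)
    cv2.imwrite("pics/"+name,im[:,:,::-1])
E
python3 - <<'E'
from ov import *
B=(.4994,.1658,.2219);Sd=(.5078,-.1787,.1162)
L=basel(B)+sadl(Sd)+roll((.7085,-.0008,-.1777),.02,.21)+roll((.4468,-.3874,-.3199),.02,.15)+roll((.4336,.3911,.1416),.014,.18)
p=cams.camera("top"); draw(p,(80,180,270,290),4,"c1.png",L); draw(p,(240,80,440,280),3,"c2.png",L)
p=cams.camera("side"); draw(p,(150,110,400,380),3,"c3.png",L)
im=cv2.imread("pics/c3.png"); print(im.shape); cv2.imwrite("pics/c3.png",im[:600])
cv2.imwrite("pics/c4.png",im[200:])
E
```

```text
(810, 750, 3)
```

View pics/c1.png

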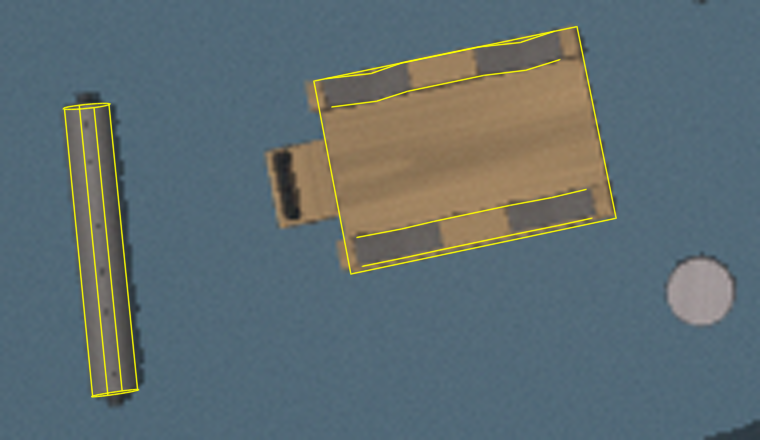

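View pics/c2.png

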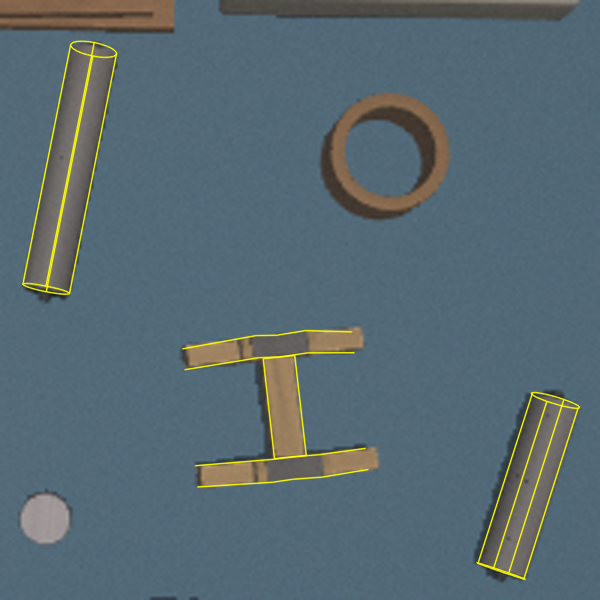

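View pics/c3.png

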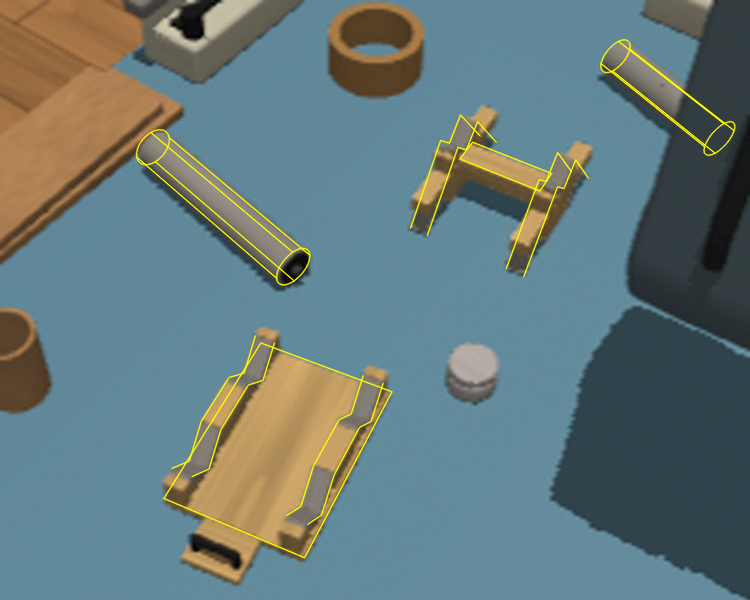

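```bash
python3 - <<'E'
from ov import *
p=cams.camera("top")
B=(.4994,.1658,.2219)
ob=[]
for x in (59,41,-41,-59):
    ob+= [(x,y,37.7) for y in (72,24,-24,-72)]
print(((proj(p,tf(B,ob))+.5-[80,190])*4-.5).round(0).reshape(4,4,2).tolist())
p=cams.camera("side"); save(p["color"],"d1.png",(190,210,300,310),7)
im=cv2.imread("pics/d1.png")
for x,col in zip((59,41,-41,-59),((0,0,255),(0,255,255),(255,0,255),(0,255,0))):
    for y in (72,24,-24,-72):
        u=((proj(p,tf(B,[(x,y,37.7)]))[0]+.5-[190,210])*7-.5); cv2.circle(im,tuple(int(a) for a in u),3,col,-1)
cv2.imwrite("pics/d1.png",im)
E
```

```text
[[[325.0, 38.0], [402.0, 22.0], [478.0, 7.0], [554.0, -9.0]], [[331.0, 67.0], [407.0, 51.0], [483.0, 35.0], [560.0, 19.0]], [[356.0, 197.0], [433.0, 181.0], [509.0, 165.0], [586.0, 149.0]], [[362.0, 226.0], [438.0, 210.0], [515.0, 194.0], [592.0, 178.0]]]
```

View pics/d1.png

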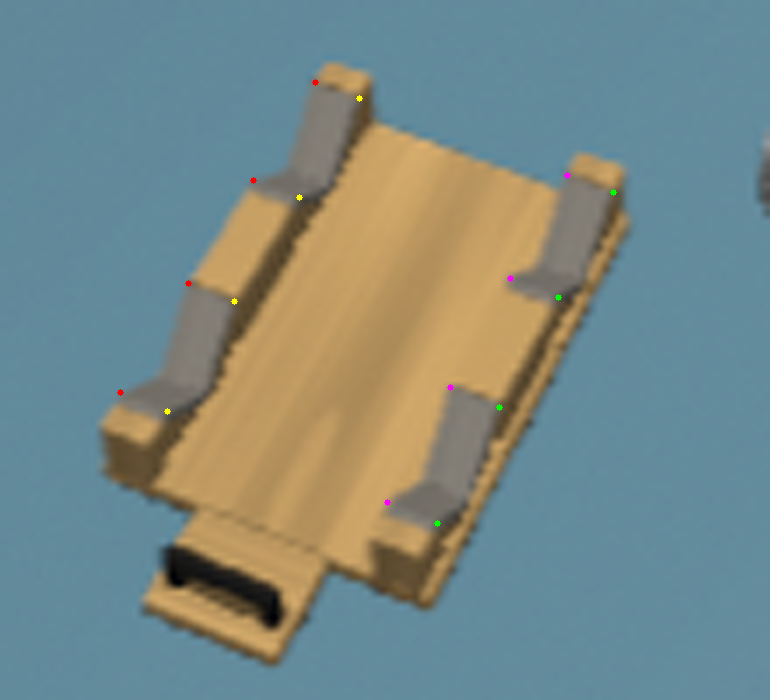

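```bash
python3 - <<'E'
from h import *
goto(.50,.166,.22,.222)
E
```

```text
offset [ 0.5262 -0.5996  0.03  ] spin 2.97 q6 -0.21 yaw 0.274 grip [ 0.1555 -0.5536  0.25  ] tilt [-0.      0.0001]
```

```bash
python3 -m handwheel '[{"offset":[0.01,-0.012,0],"spin":0,"grip":1},{"offset":[0.03,-0.035,0],"spin":0,"grip":1},{"offset":[0.06,-0.07,0],"spin":0,"grip":1},{"offset":[0.1,-0.114,0.005],"spin":0.5,"grip":1},{"offset":[0.14,-0.16,0.01],"spin":1,"grip":1},{"offset":[0.18,-0.205,0.01],"spin":1,"grip":1},{"offset":[0.22,-0.25,0.015],"spin":1.5,"grip":1},{"offset":[0.26,-0.296,0.015],"spin":1.5,"grip":1},{"offset":[0.3,-0.342,0.02],"spin":2,"grip":1},{"offset":[0.34,-0.387,0.02],"spin":2,"grip":1},{"offset":[0.38,-0.433,0.025],"spin":2,"grip":1},{"offset":[0.42,-0.479,0.025],"spin":2.5,"grip":1},{"offset":[0.46,-0.524,0.03],"spin":3,"grip":1},{"offset":[0.495,-0.564,0.03],"spin":3,"grip":1},{"offset":[0.515,-0.587,0.03],"spin":3,"grip":1},{"offset":[0.526,-0.6,0.03],"spin":3,"grip":1},{"offset":[0.526,-0.6,0.03],"spin":3,"grip":1},{"offset":[0.526,-0.6,0.03],"spin":3,"grip":1}]'
python3 - <<'E'
from h import *
o=ctrl.get_obs(); p=cams.camera("wrist"); save(p["color"],"e1.png",None,1.5)
p2=cams.camera("top"); save(p2["color"],"e2.png")
np.save("e1.npy",p["color"])
print(o["eef_pos"],np.abs(o["dq"]).max())
B=(.4994,.1658,.2219)
from ov import tf
im=cv2.imread("pics/e1.png")
for x,col in zip((59,41,-41,-59),((0,0,255),(0,255,255),(255,0,255),(0,255,0))):
    for y in (72,24,-24,-72):
        u=(wproj(o,p,tf(B,[(x,y,37.7)]))[0]+.5)*1.5-.5; cv2.circle(im,tuple(int(round(a)) for a in u),2,col,-1)
cv2.imwrite("pics/e1.png",im)
E
```

```text
time_s: 5.15
eef_pos: [0.4992, 0.1655, 0.3746]
eef_rot: [0.0, 0.994, 0.11, -0.0]
wrist_force: [-0.1, 0.1, 0.2]
opening: 1.0
[0.49922695 0.16546035 0.37461486] 0.010859903571524993
```

View pics/e1.png

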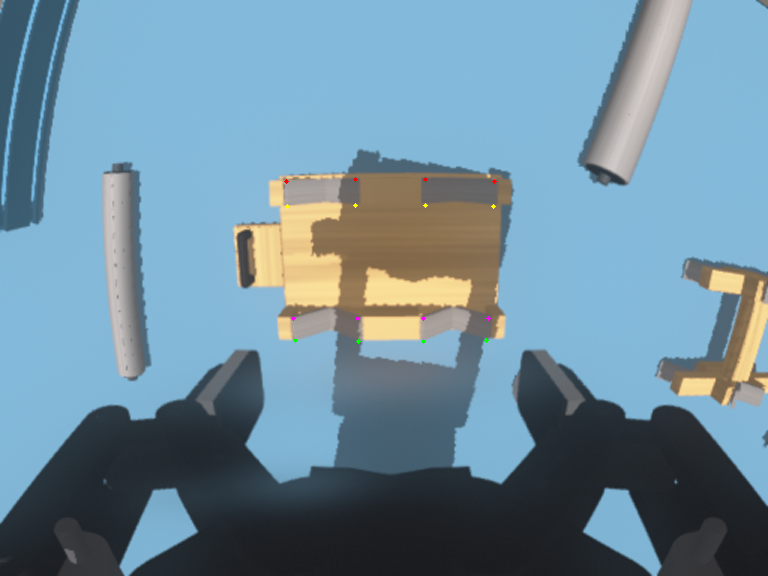

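```bash
python3 - <<'E'
from h import *
a=np.load("e1.npy"); save(a,"e3.png",(155,105,345,235),4)
E
```

```text
(no output)
```

View pics/e3.png

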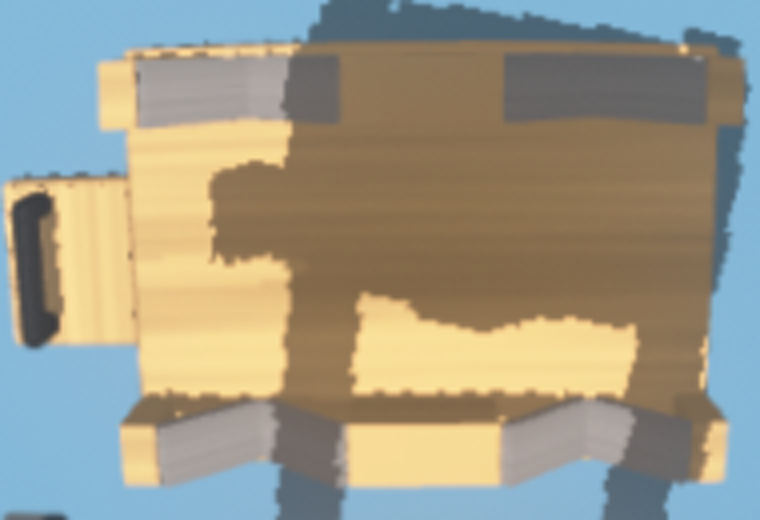

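```bash
python3 - <<'E'
from h import *; from ov import tf
from scipy.optimize import least_squares
o=ctrl.get_obs();p=cams.camera("wrist")
im=np.array([(135,57),(340,54),(502,54),(708,55),(137,126),(340,124),(504,123),(706,122),(157,430),(343,425),(500,424),(688,424),(160,485),(345,487),(500,486),(692,482)],float)
im=(im+.5)/4-.5+[155,105]
for hw,z in ((24,37.7),(26.8,37.7),(26.8,40.5)):
    ob=[(x,y,z) for x in (59,41,-41,-59) for y in (48+hw,48-hw,-48+hw,-48-hw)]
    r=least_squares(lambda v:(wproj(o,p,tf(v,ob))-im).ravel(),[.4994,.1658,.2219],loss="soft_l1")
    print(hw,z,r.x.round(4),np.sqrt(np.mean((wproj(o,p,tf(r.x,ob))-im)**2)).round(2))
    print((wproj(o,p,tf(r.x,ob))-im).round(1).reshape(4,4,2).tolist())
goto(.7085,-.0008,.10,-.1777)
E
```

```text
24 37.7 [0.501  0.1658 0.2269] 1.8
[[[2.3, 0.6], [-3.2, -0.1], [3.1, -0.4], [-2.7, 0.3]], [[2.4, 0.4], [-2.9, -0.2], [2.5, -0.3], [-2.6, 0.6]], [[1.6, -1.2], [-2.0, 0.1], [2.7, 0.1], [-1.3, -0.5]], [[2.0, 0.1], [-2.0, -0.1], [2.4, -0.1], [-3.3, 0.1]]]
26.8 37.7 [0.501  0.1657 0.2266] 0.49
[[[-0.2, 0.7], [-0.4, -0.1], [0.5, -0.3], [-0.0, 0.4]], [[-0.1, 0.5], [-0.2, -0.3], [-0.1, -0.2], [0.1, 0.7]], [[-0.8, -1.2], [0.6, 0.1], [0.2, 0.1], [1.2, -0.5]], [[-0.4, 0.1], [0.6, -0.1], [-0.0, -0.1], [-0.9, 0.1]]]
26.8 40.5 [0.5016 0.1658 0.2268] 0.65
[[[-0.8, 0.3], [-0.6, -0.6], [0.6, -0.8], [0.6, -0.0]], [[-0.7, 0.2], [-0.4, -0.6], [0.1, -0.6], [0.7, 0.4]], [[-1.4, -0.9], [0.5, 0.4], [0.4, 0.5], [1.7, -0.1]], [[-0.9, 0.6], [0.4, 0.4], [0.1, 0.4], [-0.3, 0.6]]]
offset [0.1678 0.2077 0.1201] spin 22.78 q6 1.44 yaw 0.22 grip [0.4995 0.1653 0.2201] tilt [ 0.     -0.0001]
```

```bash
python3 -m handwheel '[{"offset":[0.01,0.012,0],"spin":2,"grip":1},{"offset":[0.03,0.036,0.01],"spin":5,"grip":1},{"offset":[0.06,0.075,0.03],"spin":9,"grip":1},{"offset":[0.1,0.12,0.05],"spin":14,"grip":1},{"offset":[0.135,0.165,0.07],"spin":19,"grip":1},{"offset":[0.155,0.195,0.08],"spin":22,"grip":1},{"offset":[0.168,0.208,0.08],"spin":22.8,"grip":1},{"offset":[0.168,0.208,0.08],"spin":22.8,"grip":1},{"offset":[0.168,0.208,0.08],"spin":22.8,"grip":1}]'
cat > wr.py <<'E'
import sys
from ov import *
from scipy.optimize import minimize
def wroller(v0,r,L,name,z=None,lo=60,bound=None):
    z=r if z is None else z
    o=ctrl.get_obs();p=cams.camera("wrist")
    hsv=cv2.cvtColor(p["color"],cv2.COLOR_RGB2HSV)
    im=p["color"][:,:,::-1].copy()
    t=np.linspace(0,2*np.pi,32)
    lines=lambda v:np.vstack([tf(v,np.c_[np.full(32,s),r*np.cos(t),r*np.sin(t)]*1e3,z) for s in np.linspace(-L/2,L/2,9)])
    u=wproj(o,p,lines(v0)); 
    for a in u: cv2.circle(im,tuple(int(round(b)) for b in a),0,(0,255,255),-1)
    cv2.imwrite("pics/"+name,cv2.resize(im,None,fx=1.5,fy=1.5)); return o,p
E
python3 - <<'E'
from wr import *
o,p=wroller((.7085,-.0008,-.1777),.02,.21,"f1.png"); print(o["eef_pos"])
E
```

```text
time_s: 6.42
eef_pos: [0.7089, 0.0001, 0.2945]
eef_rot: [-0.0, 0.996, -0.088, -0.0]
wrist_force: [-0.7, 0.1, -0.0]
opening: 1.001
[7.08924465e-01 1.11125857e-04 2.94524165e-01]
```

View pics/f1.png

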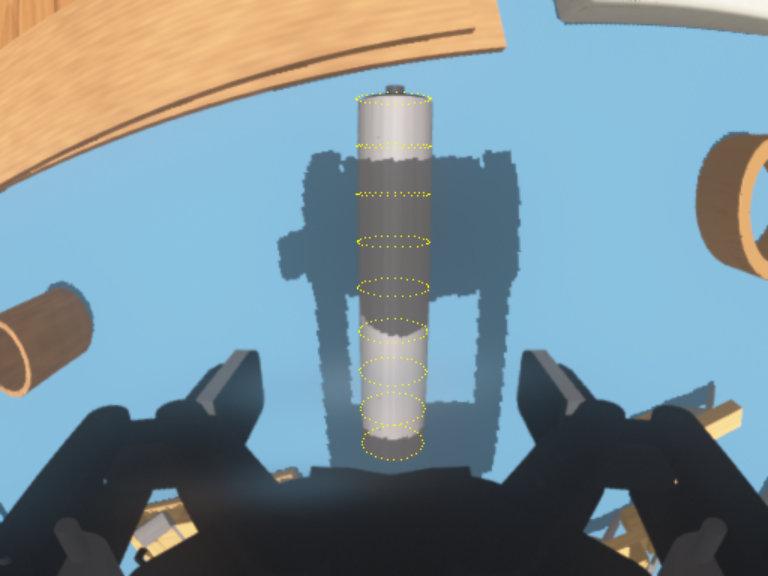

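```bash
python3 - <<'E'
from h import *
goto(.7085,-.0006,.024,-.1777)
E
python3 -m handwheel '[{"offset":[0,0.001,0.02],"spin":0,"grip":1},{"offset":[0,0.001,0.05],"spin":0,"grip":1},{"offset":[0,0.001,0.08],"spin":0,"grip":1},{"offset":[0,0.001,0.1],"spin":0,"grip":1},{"offset":[0,0.001,0.11],"spin":0,"grip":1},{"offset":[0,0.001,0.115],"spin":0,"grip":1},{"offset":[0,0.001,0.115],"spin":0,"grip":1}]'
```

```text
offset [-1.00e-04  1.20e-03  1.16e-01] spin 0.08 q6 1.58 yaw -0.176 grip [7.087e-01 6.000e-04 1.400e-01] tilt [-0.0003  0.0002]
time_s: 7.35
eef_pos: [0.7094, -0.0007, 0.1802]
eef_rot: [0.0, 0.996, -0.088, 0.0]
wrist_force: [0.6, 0.5, -0.5]
opening: 0.998
```

```bash
python3 -m handwheel '[{"offset":[0,0,0.001],"spin":0,"grip":0.8},{"offset":[0,0,0.001],"spin":0,"grip":0.6},{"offset":[0,0,0.001],"spin":0,"grip":0.5},{"offset":[0,0,0.001],"spin":0,"grip":0.4},{"offset":[0,0,0.001],"spin":0,"grip":0.3},{"offset":[0,0,0.001],"spin":0,"grip":0.3},{"offset":[0,0,0.001],"spin":0,"grip":0.2},{"offset":[0,0,0.001],"spin":0,"grip":0.2}]'; python3 - <<'E'
from h import *
o=ctrl.get_obs(); print(o["wrist_force"],o["opening"]); goto(.4898,.2126,.15,.225)
E
```

```text
time_s: 8.35
eef_pos: [0.7093, -0.0009, 0.1794]
eef_rot: [0.0, 0.996, -0.088, 0.0]
wrist_force: [-3.1, -1.7, 5.2]
opening: 0.45
[-3.07342028 -1.66026613  5.18085314] 0.449781531943754
offset [-0.2535 -0.1716 -0.1256] spin -23.0 q6 1.58 yaw -0.176 grip [ 0.7095 -0.0009  0.0247] tilt [ 0.0008 -0.0003]
```

```bash
python3 -m handwheel '[{"offset":[0,0,-0.01],"spin":0,"grip":0.2},{"offset":[0,0,-0.03],"spin":0,"grip":0.2},{"offset":[0,0,-0.06],"spin":0,"grip":0.2},{"offset":[-0.01,-0.01,-0.09],"spin":0,"grip":0.2},{"offset":[-0.03,-0.02,-0.115],"spin":-2,"grip":0.2},{"offset":[-0.06,-0.04,-0.126],"spin":-5,"grip":0.2},{"offset":[-0.1,-0.067,-0.126],"spin":-9,"grip":0.2},{"offset":[-0.14,-0.095,-0.126],"spin":-13,"grip":0.2},{"offset":[-0.18,-0.122,-0.126],"spin":-17,"grip":0.2},{"offset":[-0.215,-0.146,-0.126],"spin":-20,"grip":0.2},{"offset":[-0.24,-0.162,-0.126],"spin":-22,"grip":0.2},{"offset":[-0.2535,-0.1715,-0.126],"spin":-23,"grip":0.2},{"offset":[-0.2535,-0.1715,-0.126],"spin":-23,"grip":0.2},{"offset":[-0.2535,-0.1715,-0.126],"spin":-23,"grip":0.2}]'
python3 - <<'E'
from wr import *
o=ctrl.get_obs(); goto(.4898,.2126,.15,.225)
R_=R.from_quat(np.roll(o["eef_rot"],-1)).as_matrix(); g=o["eef_pos"]+R_[:,2]*G
y=np.arctan2(R_[1,0],R_[0,0])
o,p=wroller((g[0]-.001*np.cos(y),g[1],y),.02,.21,"g1.png",z=g[2]-.004)
E
```

```text
time_s: 10.1
eef_pos: [0.4905, 0.2121, 0.3051]
eef_rot: [0.0, 0.994, 0.112, 0.001]
wrist_force: [0.4, -0.4, -3.4]
opening: 0.445
offset [-0.0006 -0.0007  0.0004] spin -0.06 q6 1.53 yaw 0.224 grip [0.4907 0.212  0.1504] tilt [ 0.0013 -0.0002]
```

View pics/g1.png

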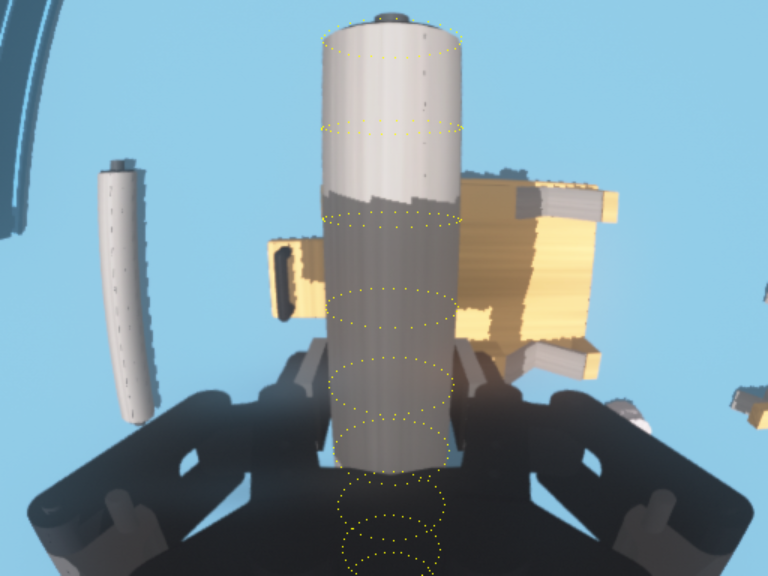

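```bash
python3 -m handwheel '[{"offset":[-0.001,-0.001,0.015],"spin":0,"grip":0.2},{"offset":[-0.001,-0.001,0.035],"spin":0,"grip":0.2},{"offset":[-0.001,-0.001,0.055],"spin":0,"grip":0.2},{"offset":[-0.001,-0.001,0.07],"spin":0,"grip":0.2},{"offset":[-0.001,-0.001,0.08],"spin":0,"grip":0.2},{"offset":[-0.001,-0.001,0.088],"spin":0,"grip":0.2},{"offset":[-0.001,-0.001,0.094],"spin":0,"grip":0.2},{"offset":[-0.001,-0.001,0.098],"spin":0,"grip":0.2},{"offset":[-0.001,-0.001,0.101],"spin":0,"grip":0.2},{"offset":[-0.001,-0.001,0.101],"spin":0,"grip":0.2}]'
python3 - <<'E'
from h import *
goto(.4898,.2126,.046,.225); print(ctrl.get_obs()["wrist_force"],ctrl.get_obs()["torque"])
E
```

```text
time_s: 11.4
eef_pos: [0.4884, 0.2134, 0.2037]
eef_rot: [-0.0, 0.994, 0.112, 0.0]
wrist_force: [-0.3, -0.6, -3.1]
opening: 0.447
offset [0.0012 0.0011 0.003 ] spin -0.0 q6 1.53 yaw 0.225 grip [0.4884 0.2134 0.049 ] tilt [0. 0.]
[-0.34598989 -0.58530883 -3.05377817] [-0.02550982 -0.01311964 -0.01738947]
```

```bash
python3 -m handwheel '[{"offset":[0.001,0.001,0.001],"spin":0,"grip":0.2},{"offset":[0.001,0.001,0.002],"spin":0,"grip":0.2},{"offset":[0.001,0.001,0.003],"spin":0,"grip":0.2},{"offset":[0.001,0.001,0.003],"spin":0,"grip":0.2}]'
python3 - <<'E'
from h import *
goto(.4898,.2126,.046,.225); print(ctrl.get_obs()["wrist_force"],ctrl.get_obs()["torque"])
E
```

```text
time_s: 11.9
eef_pos: [0.4901, 0.2124, 0.2015]
eef_rot: [0.0, 0.994, 0.112, 0.001]
wrist_force: [-2.0, -2.9, 4.4]
opening: 0.447
offset [-0.0003 -0.0002  0.0008] spin 0.01 q6 1.53 yaw 0.225 grip [0.4903 0.2124 0.0468] tilt [ 0.0011 -0.0005]
[-2.02266182 -2.92526523  4.40706656] [-0.46359772  0.32548349  0.10557119]
```

```bash
python3 -m handwheel '[{"offset":[0,0,0],"spin":0,"grip":0.5},{"offset":[0,0,0],"spin":0,"grip":0.6},{"offset":[0,0,0],"spin":0,"grip":0.75},{"offset":[0,0,0],"spin":0,"grip":0.8},{"offset":[0,0,-0.01],"spin":0,"grip":0.8},{"offset":[0,0,-0.03],"spin":0,"grip":0.8},{"offset":[0,0,-0.06],"spin":0,"grip":0.9},{"offset":[0,0,-0.1],"spin":0,"grip":1},{"offset":[0,0,-0.14],"spin":0,"grip":1},{"offset":[0,0,-0.16],"spin":0,"grip":1},{"offset":[0,0,-0.16],"spin":0,"grip":1}]'
python3 - <<'E'
from wr import *
o=ctrl.get_obs();p=cams.camera("wrist");im=p["color"][:,:,::-1].copy()
B=(.5005,.1658,.225); c,s=np.cos(.225),np.sin(.225)
v=(B[0]-s*.048,B[1]+c*.048,.225)
for l in basel(B)+roll(v,.02,.21,.042):
    u=wproj(o,p,l); cv2.polylines(im,[np.round(u*8).astype(np.int32)],False,(0,255,255),1,cv2.LINE_AA,3)
cv2.imwrite("pics/h1.png",cv2.resize(im,None,fx=1.5,fy=1.5)); print(o["wrist_force"])
goto(.4468,-.3874,.14,-.3199)
E
```

```text
time_s: 13.28
eef_pos: [0.4902, 0.2128, 0.3632]
eef_rot: [-0.0, 0.994, 0.112, 0.002]
wrist_force: [0.6, -0.4, -0.2]
opening: 0.999
[ 0.61807082 -0.39992898 -0.1503261 ]
offset [-0.1757  0.5754  0.0665] spin 31.22 q6 1.53 yaw 0.225 grip [0.4899 0.2127 0.2067] tilt [0.0018 0.0003]
```

View pics/h1.png

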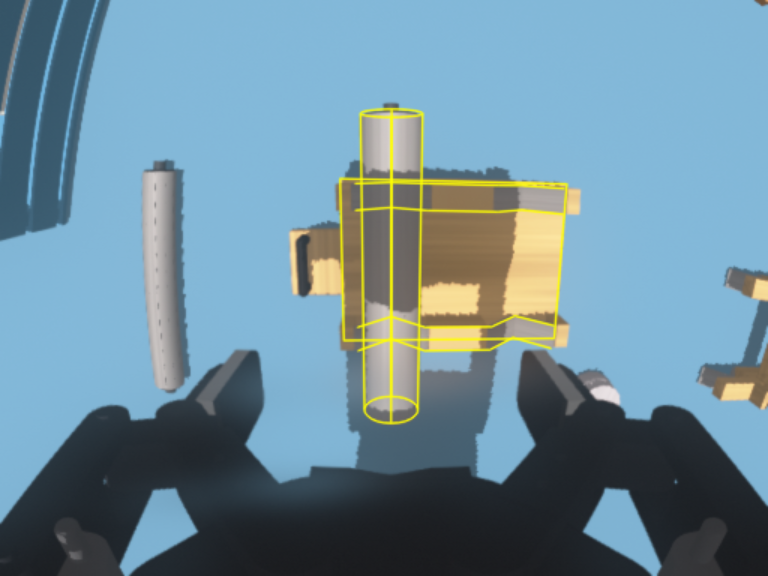

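```bash
python3 -m handwheel '[{"offset":[-0.003,0.012,0],"spin":1,"grip":1},{"offset":[-0.01,0.036,0],"spin":2,"grip":1},{"offset":[-0.023,0.075,0],"spin":4,"grip":1},{"offset":[-0.04,0.13,0],"spin":7,"grip":1},{"offset":[-0.058,0.19,0],"spin":10,"grip":1},{"offset":[-0.076,0.25,0.005],"spin":13,"grip":1},{"offset":[-0.095,0.31,0.01],"spin":17,"grip":1},{"offset":[-0.113,0.37,0.02],"spin":20,"grip":1},{"offset":[-0.131,0.43,0.035],"spin":23,"grip":1},{"offset":[-0.15,0.49,0.05],"spin":26,"grip":1},{"offset":[-0.165,0.54,0.06],"spin":29,"grip":1},{"offset":[-0.173,0.565,0.066],"spin":31,"grip":1},{"offset":[-0.176,0.5755,0.066],"spin":31.2,"grip":1},{"offset":[-0.176,0.5755,0.066],"spin":31.2,"grip":1},{"offset":[-0.176,0.5755,0.066],"spin":31.2,"grip":1}]'
python3 - <<'E'
from wr import *
o,p=wroller((.4468,-.3874,-.3199),.02,.15,"i1.png"); goto(.4468,-.3874,.024,-.3199)
E
```

```text
time_s: 15.2
eef_pos: [0.4466, -0.3865, 0.2947]
eef_rot: [-0.0, 0.987, -0.158, -0.0]
wrist_force: [-0.3, 0.1, -0.0]
opening: 1.0
offset [0.0004 0.001  0.1162] spin 0.11 q6 0.97 yaw -0.318 grip [ 0.4467 -0.3863  0.1402] tilt [-0.      0.0003]
```

View pics/i1.png

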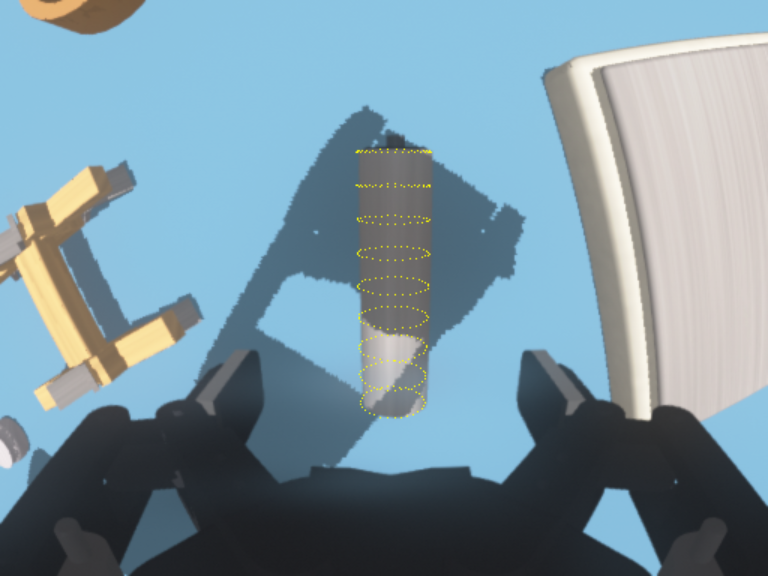

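```bash
python3 -m handwheel '[{"offset":[0.001,0.001,0.02],"spin":0,"grip":1},{"offset":[0.001,0.001,0.05],"spin":0,"grip":1},{"offset":[0.001,0.001,0.08],"spin":0,"grip":1},{"offset":[0.001,0.001,0.1],"spin":0,"grip":1},{"offset":[0.001,0.001,0.11],"spin":0,"grip":1},{"offset":[0.001,0.001,0.116],"spin":0,"grip":0.9},{"offset":[0.001,0.001,0.116],"spin":0,"grip":0.8},{"offset":[0.001,0.001,0.116],"spin":0,"grip":0.6},{"offset":[0.001,0.001,0.116],"spin":0,"grip":0.5},{"offset":[0.001,0.001,0.116],"spin":0,"grip":0.4},{"offset":[0.001,0.001,0.116],"spin":0,"grip":0.3},{"offset":[0.001,0.001,0.116],"spin":0,"grip":0.2},{"offset":[0.001,0.001,0.116],"spin":0,"grip":0.2},{"offset":[0.001,0.001,0.116],"spin":0,"grip":0.2}]'; python3 - <<'E'
from h import *
o=ctrl.get_obs(); print(o["wrist_force"],o["opening"]); goto(.5112,.1190,.16,.225)
E
```

```text
time_s: 17.0
eef_pos: [0.4473, -0.3892, 0.1798]
eef_rot: [0.0, 0.987, -0.159, 0.001]
wrist_force: [-1.1, 1.6, 5.7]
opening: 0.446
[-1.12989762  1.62877994  5.73026713] 0.44630924902958474
offset [-0.0989 -0.5025 -0.1355] spin -31.2 q6 0.97 yaw -0.32 grip [ 0.4474 -0.3894  0.0251] tilt [ 0.0008 -0.0011]
```

```bash
python3 -m handwheel '[{"offset":[0,0,-0.01],"spin":0,"grip":0.2},{"offset":[0,0,-0.03],"spin":0,"grip":0.2},{"offset":[0,0,-0.06],"spin":0,"grip":0.2},{"offset":[-0.002,-0.01,-0.09],"spin":-1,"grip":0.2},{"offset":[-0.006,-0.03,-0.12],"spin":-2,"grip":0.2},{"offset":[-0.014,-0.07,-0.135],"spin":-4,"grip":0.2},{"offset":[-0.024,-0.12,-0.135],"spin":-7,"grip":0.2},{"offset":[-0.034,-0.175,-0.135],"spin":-11,"grip":0.2},{"offset":[-0.045,-0.23,-0.135],"spin":-14,"grip":0.2},{"offset":[-0.056,-0.285,-0.135],"spin":-18,"grip":0.2},{"offset":[-0.067,-0.34,-0.135],"spin":-21,"grip":0.2},{"offset":[-0.078,-0.395,-0.135],"spin":-25,"grip":0.2},{"offset":[-0.088,-0.445,-0.135],"spin":-28,"grip":0.2},{"offset":[-0.095,-0.48,-0.135],"spin":-30,"grip":0.2},{"offset":[-0.098,-0.497,-0.135],"spin":-31,"grip":0.2},{"offset":[-0.099,-0.5025,-0.135],"spin":-31.2,"grip":0.2},{"offset":[-0.099,-0.5025,-0.135],"spin":-31.2,"grip":0.2},{"offset":[-0.099,-0.5025,-0.135],"spin":-31.2,"grip":0.2}]'
python3 - <<'E'
from wr import *
o=ctrl.get_obs(); goto(.5112,.1190,.047,.225)
R_=R.from_quat(np.roll(o["eef_rot"],-1)).as_matrix(); g=o["eef_pos"]+R_[:,2]*G
y=np.arctan2(R_[1,0],R_[0,0])
o,p=wroller((g[0],g[1],y),.02,.15,"j1.png",z=g[2]-.0045)
E
```

```text
time_s: 19.25
eef_pos: [0.511, 0.1182, 0.3137]
eef_rot: [0.0, 0.994, 0.111, -0.0]
wrist_force: [-0.1, -0.2, -2.1]
opening: 0.445
offset [ 0.0004 -0.0008  0.112 ] spin -0.1 q6 1.35 yaw 0.223 grip [0.511  0.1181 0.159 ] tilt [-0.0002 -0.0003]
```

View pics/j1.png

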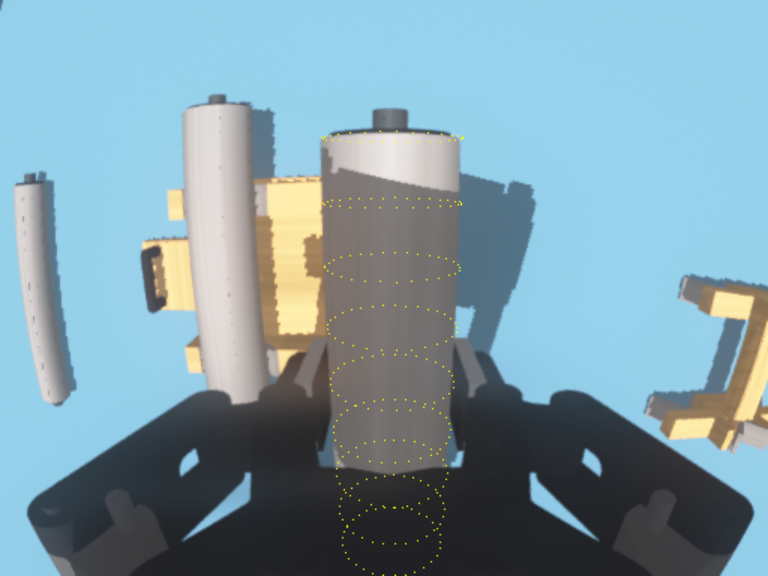

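```bash
python3 -m handwheel '[{"offset":[0,-0.001,0.015],"spin":0,"grip":0.2},{"offset":[0,-0.001,0.04],"spin":0,"grip":0.2},{"offset":[0,-0.001,0.065],"spin":0,"grip":0.2},{"offset":[0,-0.001,0.082],"spin":0,"grip":0.2},{"offset":[0,-0.001,0.093],"spin":0,"grip":0.2},{"offset":[0,-0.001,0.1],"spin":0,"grip":0.2},{"offset":[0,-0.001,0.105],"spin":0,"grip":0.2},{"offset":[0,-0.001,0.108],"spin":0,"grip":0.2},{"offset":[0,-0.001,0.11],"spin":0,"grip":0.2},{"offset":[0,-0.001,0.11],"spin":0,"grip":0.2}]'
python3 - <<'E'
from h import *
goto(.5112,.1190,.046,.225); print(ctrl.get_obs()["wrist_force"],ctrl.get_obs()["torque"])
E
```

```text
time_s: 20.55
eef_pos: [0.5108, 0.1203, 0.2038]
eef_rot: [0.0, 0.994, 0.112, 0.0]
wrist_force: [0.0, 0.4, -3.1]
opening: 0.446
offset [0.0001 0.0013 0.0031] spin -0.0 q6 1.35 yaw 0.225 grip [0.5108 0.1203 0.0491] tilt [ 0.0003 -0.    ]
[ 0.01308106  0.36180301 -3.07078294] [0.02630521 0.00446674 0.0610959 ]
```

```bash
python3 -m handwheel '[{"offset":[0,0.001,0.001],"spin":0,"grip":0.2},{"offset":[0,0.001,0.002],"spin":0,"grip":0.2},{"offset":[0,0.001,0.003],"spin":0,"grip":0.2},{"offset":[0,0.001,0.003],"spin":0,"grip":0.2}]'
python3 - <<'E'
from h import *
goto(.5112,.1190,.046,.225); print(ctrl.get_obs()["wrist_force"],ctrl.get_obs()["torque"])
E
```

```text
time_s: 21.05
eef_pos: [0.5115, 0.1188, 0.2017]
eef_rot: [0.001, 0.994, 0.112, 0.001]
wrist_force: [-1.3, -3.4, 6.2]
opening: 0.447
offset [-0.0003 -0.0003  0.001 ] spin 0.01 q6 1.35 yaw 0.225 grip [0.5117 0.1186 0.047 ] tilt [ 0.0013 -0.001 ]
[-1.34581154 -3.38067385  6.21016934] [-0.54976628  0.35274084  0.08647071]
```

```bash
python3 -m handwheel '[{"offset":[0,0,0],"spin":0,"grip":0.5},{"offset":[0,0,0],"spin":0,"grip":0.6},{"offset":[0,0,0],"spin":0,"grip":0.7},{"offset":[0,0,0],"spin":0,"grip":0.7},{"offset":[0,0,-0.01],"spin":0,"grip":0.7},{"offset":[0,0,-0.03],"spin":0,"grip":0.7},{"offset":[0,0,-0.06],"spin":0,"grip":0.9},{"offset":[0,0,-0.1],"spin":0,"grip":1},{"offset":[0,0,-0.14],"spin":0,"grip":1},{"offset":[0,0,-0.16],"spin":0,"grip":1},{"offset":[0,0,-0.16],"spin":0,"grip":1}]'
cat > chk.py <<'E'
from wr import *
B=(.5005,.1658,.225); c,s=np.cos(.225),np.sin(.225)
nl=(B[0]-s*.048,B[1]+c*.048,.225); ns=(B[0]+s*.048,B[1]-c*.048,.225)
def wshow(name,lines):
    o=ctrl.get_obs();p=cams.camera("wrist");im=p["color"][:,:,::-1].copy()
    im=cv2.resize(im,None,fx=1.5,fy=1.5,interpolation=cv2.INTER_CUBIC)
    for l in lines:
        u=(wproj(o,p,l)+.5)*1.5-.5; cv2.polylines(im,[np.round(u*8).astype(np.int32)],False,(0,255,255),1,cv2.LINE_AA,3)
    cv2.imwrite("pics/"+name,im); return o,p
E
python3 - <<'E'
from chk import *
wshow("k1.png",roll(nl,.02,.21,.042)+roll(ns,.02,.15,.042))
goto(.5078,-.1787,.16,.1162)
E
```

```text
time_s: 22.42
eef_pos: [0.5115, 0.1193, 0.3632]
eef_rot: [0.0, 0.994, 0.112, 0.002]
wrist_force: [0.2, -0.1, 0.5]
opening: 0.998
offset [-0.0696  0.2897  0.0467] spin 6.23 q6 1.35 yaw 0.225 grip [0.5112 0.1193 0.2067] tilt [0.0018 0.    ]
```

View pics/k1.png

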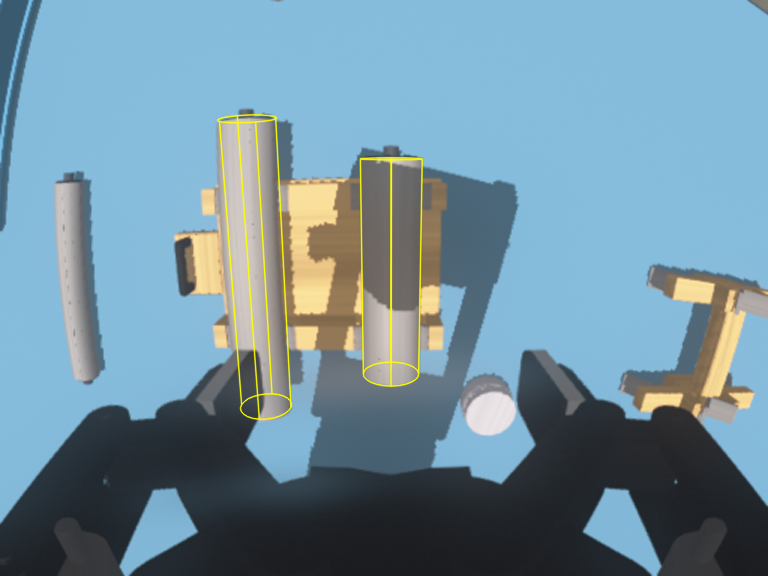

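```bash
python3 -m handwheel '[{"offset":[-0.003,0.012,0],"spin":0,"grip":1},{"offset":[-0.01,0.036,0.005],"spin":1,"grip":1},{"offset":[-0.02,0.08,0.01],"spin":2,"grip":1},{"offset":[-0.032,0.135,0.02],"spin":3,"grip":1},{"offset":[-0.045,0.19,0.03],"spin":4,"grip":1},{"offset":[-0.058,0.24,0.04],"spin":5,"grip":1},{"offset":[-0.067,0.275,0.047],"spin":6,"grip":1},{"offset":[-0.07,0.29,0.047],"spin":6.2,"grip":1},{"offset":[-0.07,0.29,0.047],"spin":6.2,"grip":1},{"offset":[-0.07,0.29,0.047],"spin":6.2,"grip":1}]'
python3 - <<'E'
from chk import *
o,p=wshow("l1.png",sadl((.5078,-.1787,.1162))); goto(.5078,-.1787,.042,.1162)
save(p["color"],"l2.png",(155,85,365,265),3.8)
E
```

```text
time_s: 23.72
eef_pos: [0.5073, -0.178, 0.3135]
eef_rot: [-0.0, 0.998, 0.059, -0.0]
wrist_force: [0.8, 0.8, -0.5]
opening: 1.002
offset [0.0003 0.0009 0.117 ] spin 0.12 q6 0.89 yaw 0.118 grip [ 0.5074 -0.1778  0.159 ] tilt [-0.0001  0.0004]
```

View pics/l1.png

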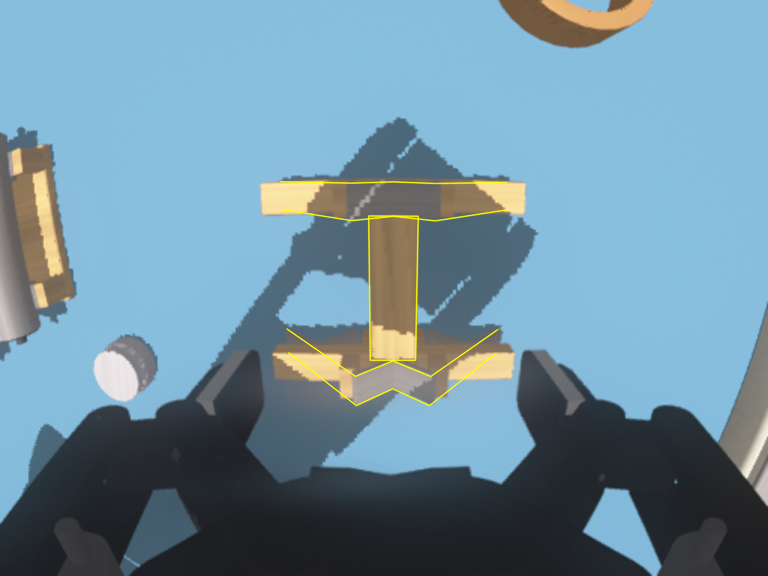

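View pics/l2.png

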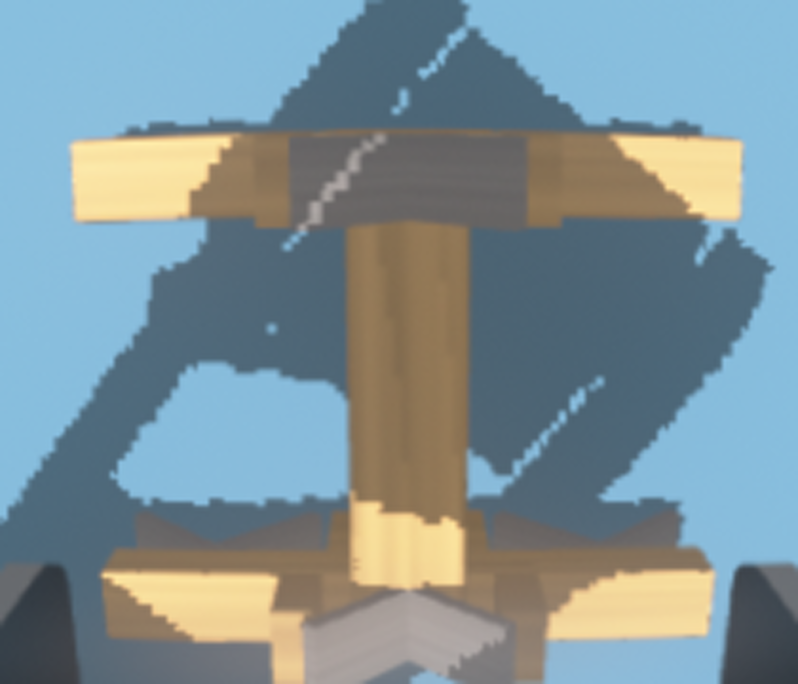

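```bash
python3 -m handwheel '[{"offset":[0,0.001,0.015],"spin":0,"grip":1},{"offset":[0,0.001,0.045],"spin":0,"grip":1},{"offset":[0,0.001,0.075],"spin":0,"grip":1},{"offset":[0,0.001,0.1],"spin":0,"grip":1},{"offset":[0,0.001,0.111],"spin":0,"grip":0.9},{"offset":[0,0.001,0.117],"spin":0,"grip":0.8},{"offset":[0,0.001,0.117],"spin":0,"grip":0.6},{"offset":[0,0.001,0.117],"spin":0,"grip":0.5},{"offset":[0,0.001,0.117],"spin":0,"grip":0.4},{"offset":[0,0.001,0.117],"spin":0,"grip":0.35},{"offset":[0,0.001,0.117],"spin":0,"grip":0.3},{"offset":[0,0.001,0.117],"spin":0,"grip":0.2},{"offset":[0,0.001,0.117],"spin":0,"grip":0.1},{"offset":[0,0.001,0.117],"spin":0,"grip":0.1},{"offset":[0,0.001,0.117],"spin":0,"grip":0.1}]'; python3 - <<'E'
from h import *
o=ctrl.get_obs(); print(o["wrist_force"],o["opening"]); goto(.5005,.1658,.17,.225)
E
```

```text
time_s: 25.65
eef_pos: [0.5077, -0.1801, 0.1972]
eef_rot: [0.0, 0.998, 0.058, 0.0]
wrist_force: [-1.1, 2.2, 5.6]
opening: 0.296
[-1.09974313  2.2290597   5.61711367] 0.2961974904551697
offset [ 0.0332 -0.3443 -0.1276] spin -6.2 q6 0.89 yaw 0.117 grip [ 0.5078 -0.1801  0.0425] tilt [ 0.0005 -0.0002]
```

```bash
python3 -m handwheel '[{"offset":[0,0,-0.01],"spin":0,"grip":0.1},{"offset":[0,0,-0.03],"spin":0,"grip":0.1},{"offset":[0,0,-0.06],"spin":0,"grip":0.1},{"offset":[0.001,-0.01,-0.09],"spin":0,"grip":0.1},{"offset":[0.003,-0.03,-0.115],"spin":-1,"grip":0.1},{"offset":[0.006,-0.065,-0.128],"spin":-1.5,"grip":0.1},{"offset":[0.01,-0.11,-0.128],"spin":-2,"grip":0.1},{"offset":[0.015,-0.16,-0.128],"spin":-3,"grip":0.1},{"offset":[0.02,-0.21,-0.128],"spin":-4,"grip":0.1},{"offset":[0.025,-0.26,-0.128],"spin":-5,"grip":0.1},{"offset":[0.03,-0.305,-0.128],"spin":-5.6,"grip":0.1},{"offset":[0.033,-0.333,-0.128],"spin":-6,"grip":0.1},{"offset":[0.033,-0.3445,-0.128],"spin":-6.2,"grip":0.1},{"offset":[0.033,-0.3445,-0.128],"spin":-6.2,"grip":0.1},{"offset":[0.033,-0.3445,-0.128],"spin":-6.2,"grip":0.1}]'
python3 - <<'E'
from chk import *
o=ctrl.get_obs(); print(o["wrist_force"],o["opening"]); goto(.5005,.1658,.089,.225)
R_=R.from_quat(np.roll(o["eef_rot"],-1)).as_matrix(); g=o["eef_pos"]+R_[:,2]*G; y=np.arctan2(R_[1,0],R_[0,0])
L=sadl((g[0],g[1],y),g[2]-.0425)
o,p=wshow("n1.png",L)
p=cams.camera("side"); draw(p,(180,170,310,310),4,"n2.png",L+basel(B))
E
```

```text
time_s: 27.52
eef_pos: [0.5002, 0.165, 0.3246]
eef_rot: [0.0, 0.994, 0.112, -0.0]
wrist_force: [0.1, -0.0, -2.5]
opening: 0.293
[ 0.08366807 -0.01014371 -2.52272342] 0.2926810362859499
offset [ 0.0005 -0.0007  0.0809] spin -0.06 q6 1.44 yaw 0.224 grip [0.5002 0.1649 0.1699] tilt [-0.0003 -0.0005]
```

View pics/n1.png

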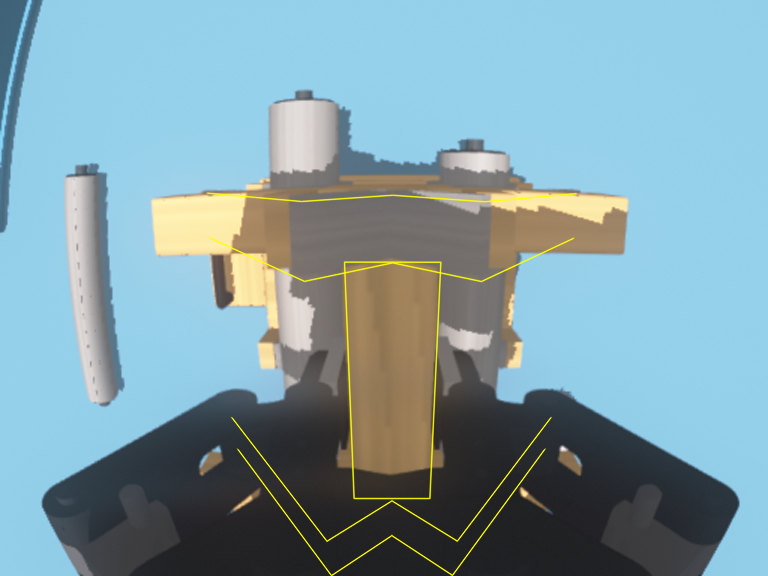

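View pics/n2.png

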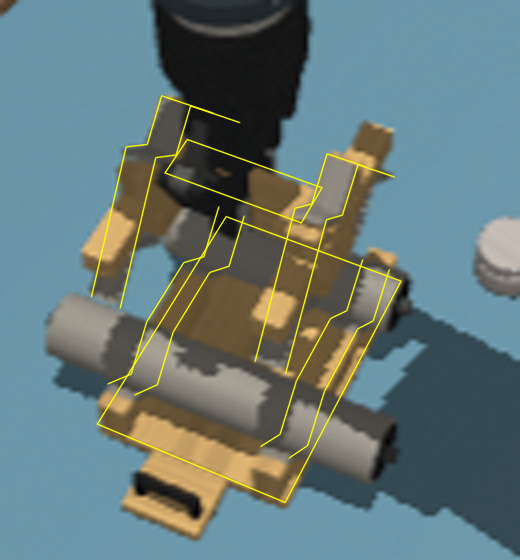

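```bash
python3 - <<'E'
from chk import *
o=ctrl.get_obs()
R_=R.from_quat(np.roll(o["eef_rot"],-1)).as_matrix(); g=o["eef_pos"]+R_[:,2]*G; y=np.arctan2(R_[1,0],R_[0,0])
p=cams.camera("wrist"); S=4; box=(90,110,280,200)
im=cv2.resize(p["color"][110:240,160:350,::-1],None,fx=S,fy=S,interpolation=cv2.INTER_CUBIC)
for x,col in ((59,(0,0,255)),(41,(0,255,255))):
    for yy,z in ((20,71.2),(-20,71.2),(0,51.2),(13,50),(-13,50),(13,28),(-13,28),(73,0),(-73,0)):
        u=(wproj(o,p,tf((g[0],g[1],y),[(x,yy,z)],g[2]-.0425))[0]+.5-[160,110])*S-.5
        cv2.circle(im,tuple(int(round(a)) for a in u),3,col,-1)
cv2.imwrite("pics/n3.png",im)
E
```

```text
(no output)
```

View pics/n3.png

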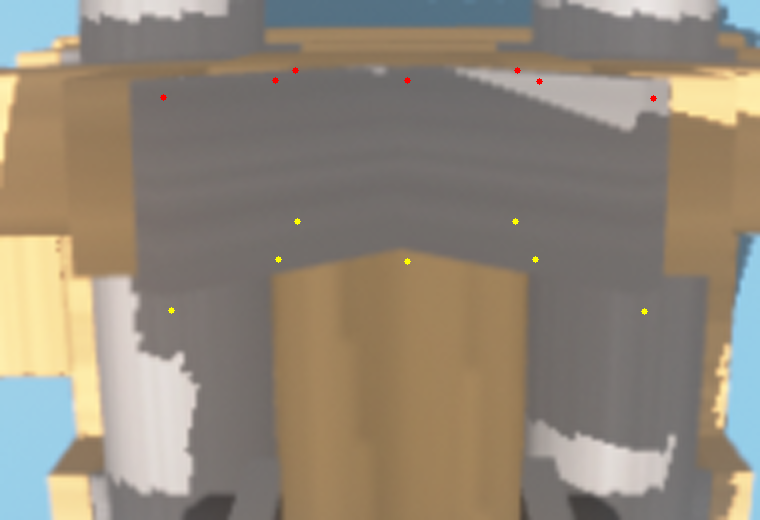

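```bash
python3 -m handwheel '[{"offset":[-0.0005,-0.001,0.01],"spin":0,"grip":0.1},{"offset":[-0.0005,-0.001,0.027],"spin":0,"grip":0.1},{"offset":[-0.0005,-0.001,0.043],"spin":0,"grip":0.1},{"offset":[-0.0005,-0.001,0.055],"spin":0,"grip":0.1},{"offset":[-0.0005,-0.001,0.063],"spin":0,"grip":0.1},{"offset":[-0.0005,-0.001,0.069],"spin":0,"grip":0.1},{"offset":[-0.0005,-0.001,0.074],"spin":0,"grip":0.1},{"offset":[-0.0005,-0.001,0.077],"spin":0,"grip":0.1},{"offset":[-0.0005,-0.001,0.077],"spin":0,"grip":0.1}]'
python3 - <<'E'
from h import *
goto(.4995,.1656,.0895,.225); print(ctrl.get_obs()["wrist_force"],ctrl.get_obs()["torque"])
E
```

```text
time_s: 28.8
eef_pos: [0.4995, 0.1668, 0.2477]
eef_rot: [-0.0, 0.994, 0.112, -0.0]
wrist_force: [-0.6, -0.9, -3.0]
opening: 0.294
offset [-0.0002  0.0012  0.0035] spin -0.0 q6 1.44 yaw 0.225 grip [0.4995 0.1668 0.093 ] tilt [-0.  0.]
[-0.56780386 -0.85669988 -2.95853716] [ 0.02814222  0.04921206 -0.03182071]
```

```bash
python3 -m handwheel '[{"offset":[0,0.001,0.001],"spin":0,"grip":0.1},{"offset":[0,0.001,0.002],"spin":0,"grip":0.1},{"offset":[0,0.001,0.003],"spin":0,"grip":0.1},{"offset":[0,0.001,0.0035],"spin":0,"grip":0.1},{"offset":[0,0.001,0.0035],"spin":0,"grip":0.1}]'
python3 - <<'E'
from h import *
goto(.4995,.1656,.0895,.225); print(ctrl.get_obs()["wrist_force"],ctrl.get_obs()["torque"])
E
```

```text
time_s: 29.42
eef_pos: [0.4999, 0.1657, 0.2446]
eef_rot: [0.0, 0.994, 0.112, 0.0]
wrist_force: [-0.0, -2.7, 0.7]
opening: 0.29
offset [-0.0004 -0.      0.0004] spin -0.0 q6 1.44 yaw 0.225 grip [0.5    0.1656 0.0899] tilt [ 0.0007 -0.0005]
[-0.02403711 -2.68458206  0.68091677] [-0.5302518   0.06117863 -0.00249407]
```

```bash
python3 -m handwheel '[{"offset":[0,0,0.0005],"spin":0,"grip":0.1},{"offset":[0,0,0.001],"spin":0,"grip":0.1},{"offset":[0,0,0.001],"spin":0,"grip":0.1}]'
python3 - <<'E'
from h import *
goto(.4995,.1656,.0895,.225); print(ctrl.get_obs()["wrist_force"],ctrl.get_obs()["torque"])
E
```

```text
time_s: 29.8
eef_pos: [0.5002, 0.1655, 0.2441]
eef_rot: [0.001, 0.994, 0.112, 0.001]
wrist_force: [-1.2, -3.8, 6.8]
opening: 0.295
offset [-0.0007 -0.0003 -0.0001] spin 0.01 q6 1.44 yaw 0.225 grip [0.5004 0.1653 0.0894] tilt [ 0.0014 -0.0009]
[-1.16704611 -3.81553389  6.84715206] [-0.92123741  0.32951092 -0.00675482]
```

```bash
python3 -m handwheel '[{"offset":[0,0,0],"spin":0,"grip":0.35},{"offset":[0,0,0],"spin":0,"grip":0.45},{"offset":[0,0,0],"spin":0,"grip":0.55},{"offset":[0,0,0],"spin":0,"grip":0.6},{"offset":[0,0,0],"spin":0,"grip":0.6},{"offset":[0,0,-0.01],"spin":0,"grip":0.6},{"offset":[0,0,-0.03],"spin":0,"grip":0.6},{"offset":[0,0,-0.06],"spin":0,"grip":0.8},{"offset":[0,0,-0.09],"spin":0,"grip":1},{"offset":[0,0,-0.12],"spin":0,"grip":1},{"offset":[0,0,-0.13],"spin":0,"grip":1},{"offset":[0,0,-0.13],"spin":0,"grip":1}]'
python3 - <<'E'
from chk import *
L=roll(nl,.02,.21,.042)+roll(ns,.02,.15,.042)+sadl(B,.047)
o,p=wshow("o1.png",L)
p=cams.camera("side"); save(p["color"],"o2.png",(180,190,310,310),5)
p=cams.camera("top"); draw(p,(120,150,270,270),5,"o3.png",L)
goto(.4336,.3911,.16,.1416)
E
```

```text
time_s: 31.3
eef_pos: [0.4997, 0.1659, 0.3737]
eef_rot: [0.0, 0.994, 0.112, 0.001]
wrist_force: [-0.5, 0.5, -1.2]
opening: 1.001
offset [-0.0136 -0.2342  0.0572] spin 4.77 q6 1.44 yaw 0.225 grip [0.4988 0.1658 0.2171] tilt [-0.0025 -0.0002]
```

View pics/o1.png

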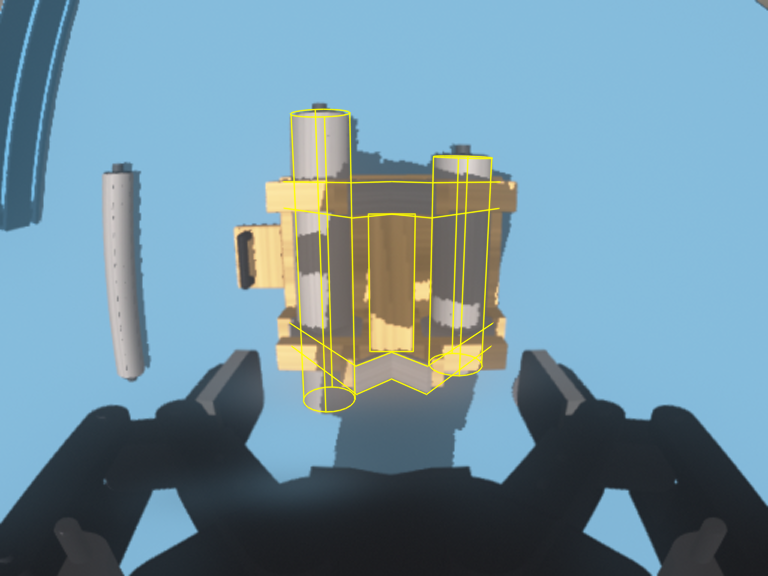

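View pics/o2.png

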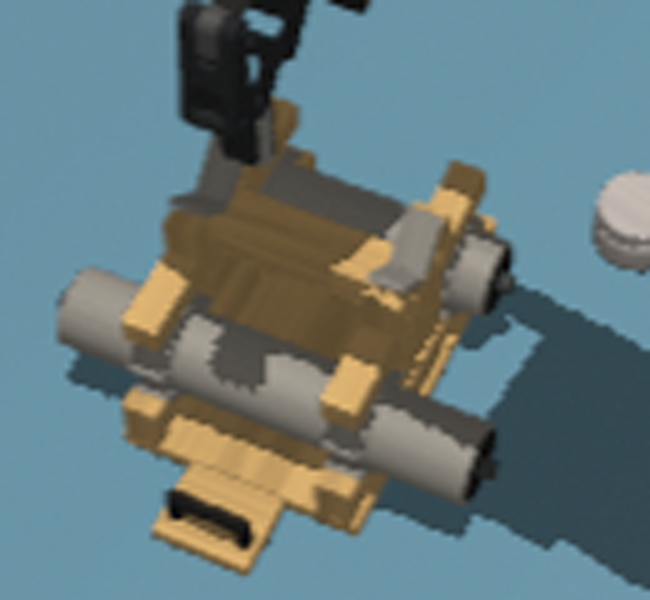

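View pics/o3.png

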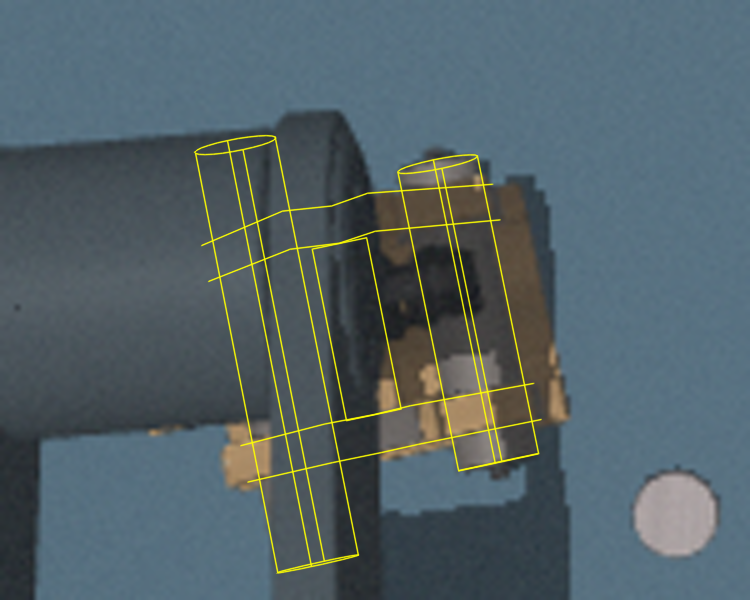

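```bash
python3 -m handwheel '[{"offset":[0,-0.012,0],"spin":0,"grip":1},{"offset":[-0.002,-0.036,0],"spin":1,"grip":1},{"offset":[-0.005,-0.08,0],"spin":2,"grip":1},{"offset":[-0.008,-0.13,0.01],"spin":3,"grip":1},{"offset":[-0.011,-0.18,0.03],"spin":4,"grip":1},{"offset":[-0.013,-0.215,0.05],"spin":4.5,"grip":1},{"offset":[-0.0135,-0.23,0.057],"spin":4.8,"grip":1},{"offset":[-0.0135,-0.234,0.057],"spin":4.8,"grip":1},{"offset":[-0.0135,-0.234,0.057],"spin":4.8,"grip":1}]'
python3 - <<'E'
from chk import *
o,p=wshow("q1.png",roll((.4336,.3911,.1416),.014,.18)); goto(.4336,.3911,.022,.1416)
save(p["color"],"q2.png",(200,80,330,290),2.8)
E
```

```text
time_s: 32.58
eef_pos: [0.4348, 0.3906, 0.3168]
eef_rot: [-0.0, 0.998, 0.07, 0.0]
wrist_force: [0.7, 0.1, 0.3]
opening: 0.998
offset [-0.0015 -0.0009  0.1403] spin -0.07 q6 1.96 yaw 0.14 grip [0.4352 0.3904 0.1623] tilt [0.0012 0.0003]
```

View pics/q1.png

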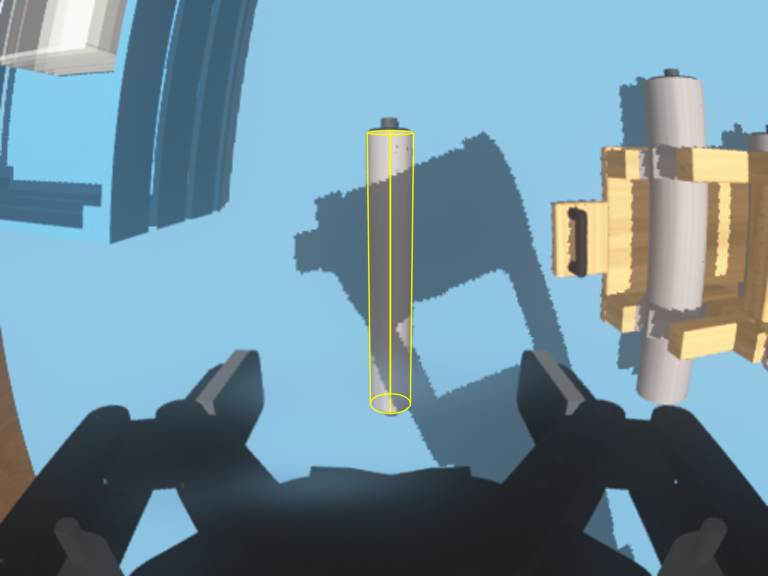

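```bash
python3 -m handwheel '[{"offset":[-0.001,-0.001,0.015],"spin":0,"grip":1},{"offset":[-0.001,-0.001,0.045],"spin":0,"grip":1},{"offset":[-0.001,-0.001,0.08],"spin":0,"grip":1},{"offset":[-0.001,-0.001,0.11],"spin":0,"grip":1},{"offset":[-0.001,-0.001,0.128],"spin":0,"grip":0.9},{"offset":[-0.001,-0.001,0.136],"spin":0,"grip":0.8},{"offset":[-0.001,-0.001,0.139],"spin":0,"grip":0.7},{"offset":[-0.001,-0.001,0.139],"spin":0,"grip":0.6},{"offset":[-0.001,-0.001,0.139],"spin":0,"grip":0.5},{"offset":[-0.001,-0.001,0.139],"spin":0,"grip":0.4}]'; python3 - <<'E'
from h import *
o=ctrl.get_obs(); print(o["wrist_force"],o["opening"]); goto(.4336,.3911,.022,.1416)
E
```

```text
time_s: 33.88
eef_pos: [0.4334, 0.392, 0.1779]
eef_rot: [-0.0, 0.998, 0.071, 0.001]
wrist_force: [-0.0, -0.6, 0.1]
opening: 0.397
[-0.0283921  -0.61849122  0.05136416] 0.39670927722329863
offset [0.     0.0009 0.0012] spin -0.02 q6 1.96 yaw 0.141 grip [0.4336 0.3921 0.0232] tilt [0.0011 0.0006]
```

```bash
python3 -m handwheel '[{"offset":[0,0.001,0.001],"spin":0,"grip":0.35},{"offset":[0,0.001,0.001],"spin":0,"grip":0.3},{"offset":[0,0.001,0.001],"spin":0,"grip":0.2},{"offset":[0,0.001,0.001],"spin":0,"grip":0.1},{"offset":[0,0.001,0.001],"spin":0,"grip":0.1},{"offset":[0,0.001,0.001],"spin":0,"grip":0.1}]'; python3 - <<'E'
from h import *
o=ctrl.get_obs(); print(o["wrist_force"],o["opening"]); goto(.5005,.1658,.22,.225)
E
```

```text
time_s: 34.62
eef_pos: [0.4335, 0.3908, 0.1767]
eef_rot: [0.0, 0.998, 0.071, 0.0]
wrist_force: [-2.2, -1.6, 5.6]
opening: 0.304
[-2.23535548 -1.63461259  5.59731173] 0.30382916801477483
offset [ 0.0347  0.2322 -0.198 ] spin -4.8 q6 1.96 yaw 0.141 grip [0.4335 0.3908 0.022 ] tilt [ 0.0003 -0.    ]
```

```bash
python3 -m handwheel '[{"offset":[0,0,-0.005],"spin":0,"grip":0.1},{"offset":[0,0,-0.012],"spin":0,"grip":0.1},{"offset":[0,0,-0.02],"spin":0,"grip":0.1},{"offset":[0,0,-0.03],"spin":0,"grip":0.1},{"offset":[0,0,-0.03],"spin":0,"grip":0.1}]'; python3 - <<'E'
from chk import *
o=ctrl.get_obs(); print(o["wrist_force"],o["opening"])
R_=R.from_quat(np.roll(o["eef_rot"],-1)).as_matrix(); g=o["eef_pos"]+R_[:,2]*G; y=np.arctan2(R_[1,0],R_[0,0])
print(g)
o,p=wshow("r1.png",roll((g[0],g[1],y),.014,.18,g[2]-.008))
p=cams.camera("side"); draw(p,(140,290,260,384),6,"r2.png",roll((g[0],g[1],y),.014,.18,g[2]-.008))
goto(.5005,.1658,.22,.225)
E
```

```text
time_s: 35.25
eef_pos: [0.4338, 0.3911, 0.2076]
eef_rot: [-0.001, 0.998, 0.071, 0.001]
wrist_force: [-0.1, -0.5, -2.1]
opening: 0.304
[-0.10256013 -0.51513169 -2.06764811] 0.3038088687785211
[0.43416481 0.39131855 0.05285381]
offset [ 0.0349  0.2322 -0.1683] spin -4.8 q6 1.96 yaw 0.141 grip [0.4334 0.3909 0.0517] tilt [0.0004 0.0002]
```

View pics/r1.png

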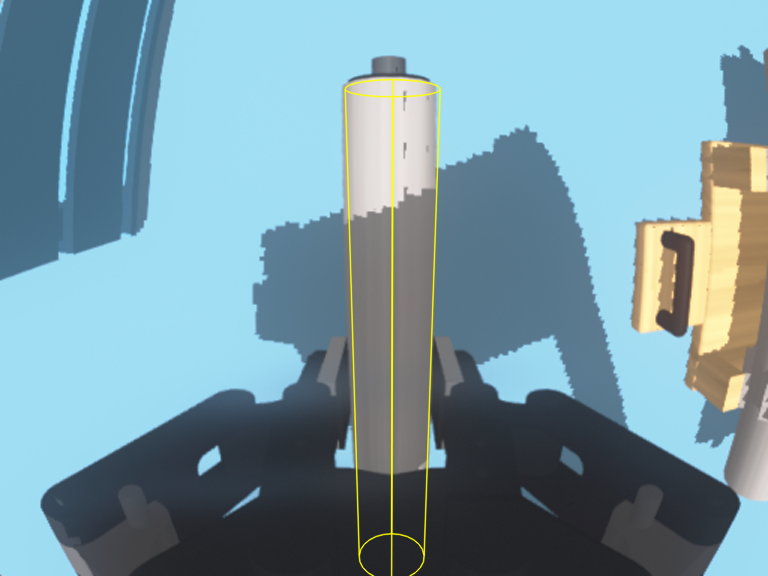

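View pics/r2.png

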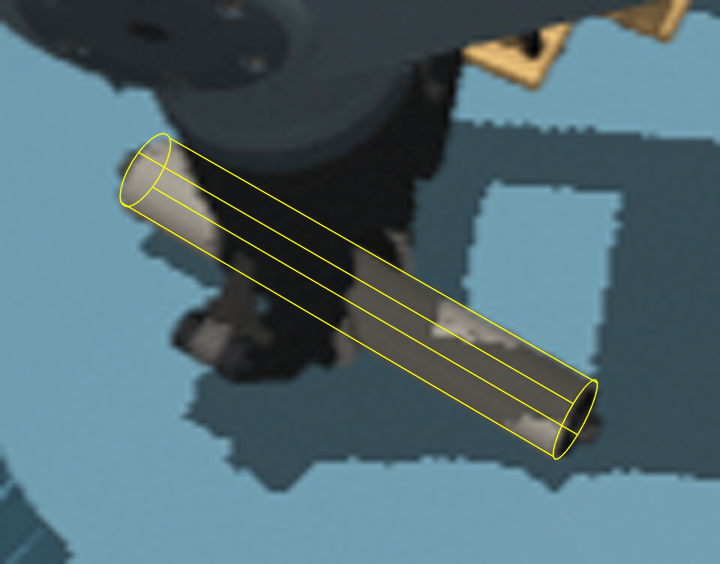

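```bash
python3 -m handwheel '[{"offset":[0,0,-0.015],"spin":0,"grip":0.1},{"offset":[0,0,-0.045],"spin":0,"grip":0.1},{"offset":[0,0,-0.085],"spin":0,"grip":0.1},{"offset":[0.001,0.01,-0.12],"spin":0,"grip":0.1},{"offset":[0.004,0.03,-0.135],"spin":-0.5,"grip":0.1},{"offset":[0.009,0.06,-0.138],"spin":-1,"grip":0.1},{"offset":[0.015,0.1,-0.138],"spin":-2,"grip":0.1},{"offset":[0.021,0.14,-0.138],"spin":-3,"grip":0.1},{"offset":[0.027,0.18,-0.138],"spin":-3.8,"grip":0.1},{"offset":[0.032,0.21,-0.138],"spin":-4.4,"grip":0.1},{"offset":[0.035,0.228,-0.138],"spin":-4.8,"grip":0.1},{"offset":[0.035,0.232,-0.138],"spin":-4.8,"grip":0.1},{"offset":[0.035,0.232,-0.138],"spin":-4.8,"grip":0.1},{"offset":[0.035,0.232,-0.138],"spin":-4.8,"grip":0.1}]'; python3 - <<'E'
from chk import *
o=ctrl.get_obs(); print(o["wrist_force"],o["opening"])
R_=R.from_quat(np.roll(o["eef_rot"],-1)).as_matrix(); g=o["eef_pos"]+R_[:,2]*G; y=np.arctan2(R_[1,0],R_[0,0])
o,p=wshow("s1.png",roll((g[0],g[1],y),.014,.18,g[2]-.008)+sadl(B,.047))
goto(.5005,.1658,.128,.225)
E
```

```text
time_s: 37.1
eef_pos: [0.5003, 0.1668, 0.3443]
eef_rot: [-0.0, 0.994, 0.113, -0.0]
wrist_force: [-0.2, 0.8, -2.9]
opening: 0.304
[-0.2004777   0.84106214 -2.89436956] 0.304119126523629
offset [-0.0001  0.001   0.0616] spin 0.05 q6 1.44 yaw 0.226 grip [0.5003 0.1668 0.1896] tilt [-0.0001  0.0002]
```

View pics/s1.png

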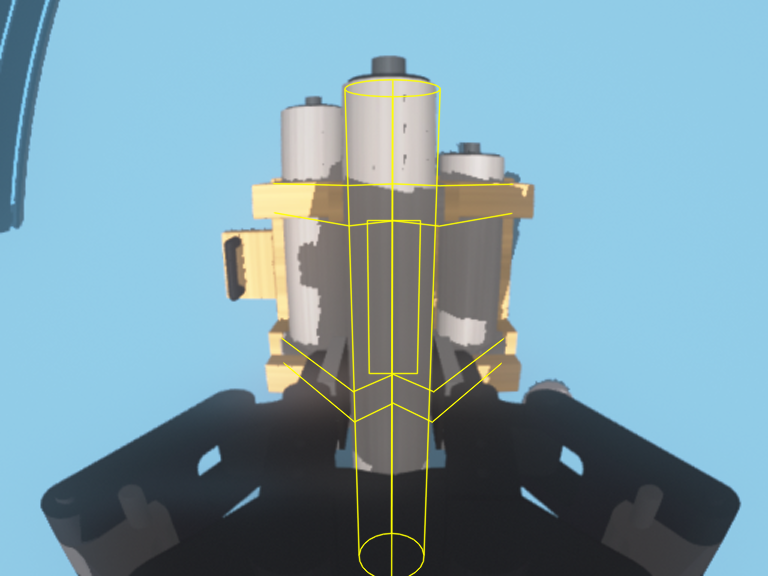

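```bash
python3 -m handwheel '[{"offset":[-0.001,0,0.01],"spin":0,"grip":0.1},{"offset":[-0.001,0,0.025],"spin":0,"grip":0.1},{"offset":[-0.001,0,0.037],"spin":0,"grip":0.1},{"offset":[-0.001,0,0.046],"spin":0,"grip":0.1},{"offset":[-0.001,0,0.052],"spin":0,"grip":0.1},{"offset":[-0.001,0,0.056],"spin":0,"grip":0.1},{"offset":[-0.001,0,0.059],"spin":0,"grip":0.1},{"offset":[-0.001,0,0.059],"spin":0,"grip":0.1}]'; python3 - <<'E'
from h import *
goto(.4997,.1657,.126,.225); print(ctrl.get_obs()["wrist_force"],ctrl.get_obs()["torque"])
E
```

```text
time_s: 38.15
eef_pos: [0.4997, 0.1658, 0.2852]
eef_rot: [-0.0, 0.994, 0.112, 0.0]
wrist_force: [-0.6, 0.8, -2.4]
opening: 0.301
offset [-0.      0.0001  0.0045] spin -0.0 q6 1.44 yaw 0.225 grip [0.4997 0.1658 0.1305] tilt [0.0001 0.    ]
[-0.58244926  0.84657447 -2.35494976] [ 0.01482496 -0.01114937 -0.04664189]
```

```bash
python3 -m handwheel '[{"offset":[0,0,0.001],"spin":0,"grip":0.1},{"offset":[0,0,0.002],"spin":0,"grip":0.1},{"offset":[0,0,0.003],"spin":0,"grip":0.1},{"offset":[0,0,0.0035],"spin":0,"grip":0.1},{"offset":[0,0,0.0035],"spin":0,"grip":0.1}]'; python3 - <<'E'
from h import *
goto(.4997,.1657,.126,.225); print(ctrl.get_obs()["wrist_force"],ctrl.get_obs()["torque"])
E
```

```text
time_s: 38.78
eef_pos: [0.4996, 0.1658, 0.2817]
eef_rot: [-0.0, 0.994, 0.112, -0.0]
wrist_force: [0.7, -0.1, -2.1]
opening: 0.307
offset [0.     0.0001 0.001 ] spin -0.01 q6 1.44 yaw 0.225 grip [0.4996 0.1658 0.127 ] tilt [-0.0001 -0.    ]
[ 0.66128879 -0.09826358 -2.11964294] [-0.00648362 -0.02917439 -0.04588314]
```

```bash
python3 -m handwheel '[{"offset":[0,0,0.0005],"spin":0,"grip":0.1},{"offset":[0,0,0.001],"spin":0,"grip":0.1},{"offset":[0,0,0.0015],"spin":0,"grip":0.1},{"offset":[0,0,0.0015],"spin":0,"grip":0.1}]'; python3 - <<'E'
from h import *
goto(.4997,.1657,.126,.225); print(ctrl.get_obs()["wrist_force"],ctrl.get_obs()["torque"])
E
```

```text
time_s: 39.28
eef_pos: [0.5, 0.1656, 0.2807]
eef_rot: [0.0, 0.994, 0.112, 0.0]
wrist_force: [-1.1, -2.9, 4.2]
opening: 0.305
offset [-0.0002 -0.0002  0.    ] spin -0.0 q6 1.44 yaw 0.225 grip [0.5001 0.1655 0.126 ] tilt [ 0.001  -0.0005]
[-1.06704015 -2.90691301  4.15696105] [-0.51316414  0.17653053  0.08790368]
```

```bash
python3 -m handwheel '[{"offset":[0,0,0],"spin":0,"grip":0.35},{"offset":[0,0,0],"spin":0,"grip":0.45},{"offset":[0,0,0],"spin":0,"grip":0.55},{"offset":[0,0,0],"spin":0,"grip":0.65},{"offset":[0,0,0],"spin":0,"grip":0.65},{"offset":[0,0,-0.01],"spin":0,"grip":0.65},{"offset":[0,0,-0.03],"spin":0,"grip":0.7},{"offset":[0,0,-0.06],"spin":0,"grip":0.9},{"offset":[0,0,-0.09],"spin":0,"grip":1},{"offset":[0,0,-0.11],"spin":0,"grip":1},{"offset":[0,0,-0.12],"spin":0,"grip":1},{"offset":[0,0,-0.12],"spin":0,"grip":1}]'
python3 - <<'E'
from chk import *
L=roll(nl,.02,.21,.042)+roll(ns,.02,.15,.042)+sadl(B,.047)+roll(B,.014,.18,.118)
o,p=wshow("t1.png",L); print(o["wrist_force"])
p=cams.camera("side"); save(p["color"],"t2.png",(180,180,310,310),4.6)
E
```

```text
time_s: 40.78
eef_pos: [0.4997, 0.1658, 0.4009]
eef_rot: [0.0, 0.994, 0.112, 0.001]
wrist_force: [-1.4, -0.4, -0.2]
opening: 0.999
[-1.43922055 -0.36513772 -0.15291455]
```

View pics/t1.png

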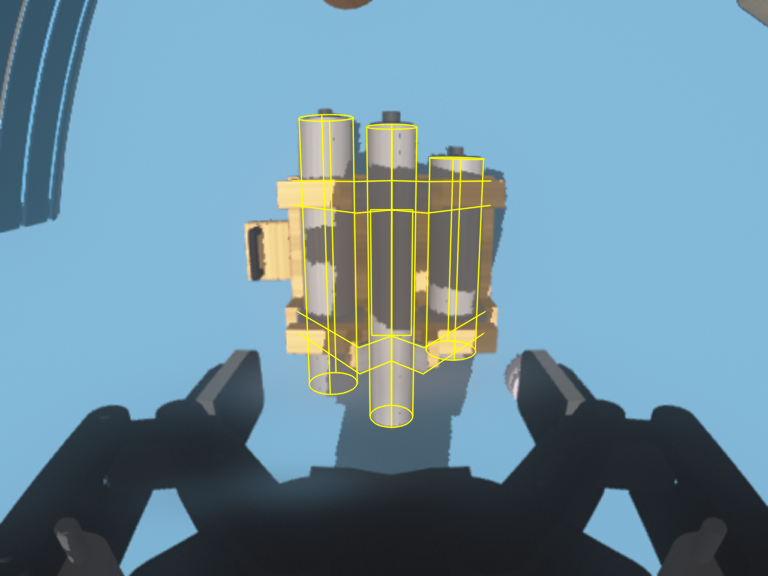

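View pics/t2.png

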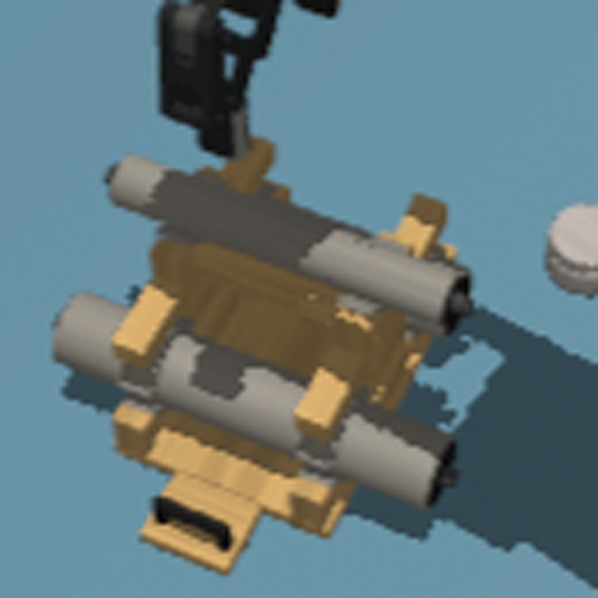

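```bash
python3 -m handwheel '[{"offset":[0,0.01,-0.01],"spin":0,"grip":1},{"offset":[-0.01,0.04,-0.02],"spin":0,"grip":1},{"offset":[-0.02,0.09,-0.02],"spin":0,"grip":1},{"offset":[-0.04,0.14,-0.02],"spin":0,"grip":1},{"offset":[-0.06,0.19,-0.02],"spin":0,"grip":1},{"offset":[-0.08,0.24,-0.02],"spin":0,"grip":1},{"offset":[-0.1,0.29,-0.02],"spin":0,"grip":1},{"offset":[-0.1,0.34,-0.02],"spin":0,"grip":1},{"offset":[-0.1,0.38,-0.02],"spin":0,"grip":1},{"offset":[-0.1,0.4,-0.02],"spin":0,"grip":1},{"offset":[-0.1,0.4,-0.02],"spin":0,"grip":1}]'
python3 - <<'E'
from chk import *
L=roll(nl,.02,.21,.042)+roll(ns,.02,.15,.042)+sadl(B,.047)+roll(B,.014,.18,.118)
p=cams.camera("top"); draw(p,(100,90,290,270),4,"u1.png",L)
a=cv2.imread("pics/a_top.png")[:,:,::-1]
for nm,bx in (("core",(140,105,185,150)),("tin",(238,236,272,270)),("tape",(340,105,400,160))):
    d=np.abs(a[bx[1]:bx[3],bx[0]:bx[2]].astype(int)-p["color"][bx[1]:bx[3],bx[0]:bx[2]]).sum(2); print(nm,(d>60).sum(),d.size)
save(p["color"],"u2.png")
E
```

```text
time_s: 42.25
eef_pos: [0.4912, -0.2474, 0.4198]
eef_rot: [-0.0, 0.994, 0.111, -0.0]
wrist_force: [1.0, -0.4, 0.1]
opening: 1.002
core 0 2025
tin 0 1156
tape 0 3300
```

View pics/u1.png

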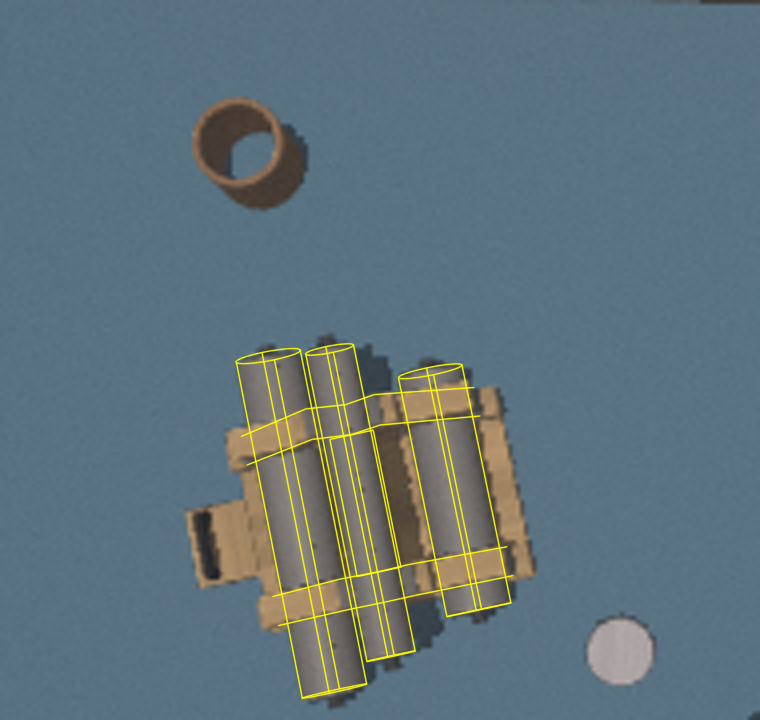

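View pics/u2.png

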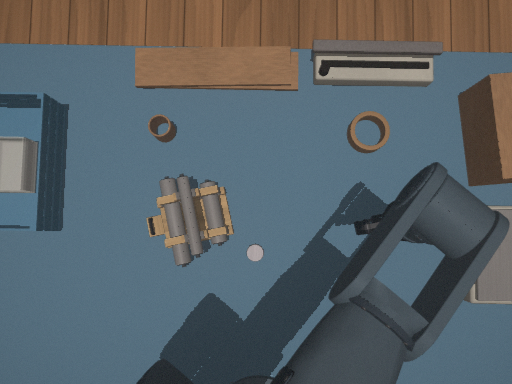

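The top view shows the stack at about (195, 215), matching the models of all four pieces. The core (160, 128), tape roll (369, 132) and tin (255, 253) are unmoved, so I am handing in.

```bash
python3 - <<'E'
from bench import ctrl
print(ctrl.get_obs()["time_s"]); print(ctrl.hand_in())
E
```

```text
42.3
the job is handed in; nothing more can be done
None
```

The stack is built and the job was handed in at 42.3 s.

- **Order:** I laid the long roller in the notch beside the handle and the short roller in the other. I then set the saddle over both and laid the thin roller in its V. Everything is released and the arm is clear.
- **Seating and centring:** In the wrist and top views, all four pieces match their expected seated positions to within about 1–2 mm. In the side view the stack looks seated and level.
- **Other objects:** The core, tin and tape roll show no pixel change in the top view between the first and last pictures.
- **Forces:** The readings I took at each step stayed below about 9 N at the wrist; I did not log it continuously.
- **Disagreements:** The V mouths looked a few mm wider in the pictures than the stated 48 and 40 mm. The base position from the top and wrist cameras differed by about 1.5 mm along x and 0.3° in yaw, so I used a value in between.

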